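# Hang two nesting measuring cups on one hook

## Robot

A 6-joint arm with a two-finger parallel gripper is mounted at the origin on a cart in front of the work surface, level with it; the furniture and walls round the work are solid. World frame = base frame: x ahead of the robot, y to its left, z up, the work surface at z = 0. Lengths are in mm, angles in rad, forces in N, time in s.
With the tool pointing down it reaches from about 350 to 975 mm from the base axis. Payload 17.4 kg.
Tool frame: the origin (TCP) lies midway between the tips of the shut fingers; the grasp point (between the pads) lies 19 mm behind it; x points along the fingers, z is the direction in which the jaws open and shut, and the axes are right-handed (so a half turn about x gives the same grasp; the last joint's range is limited). The gripper opens to 85 mm and grips with 20 to 120 N. Pads are 22 mm wide; open, the fingers measure 114 mm over their backs; the gripper's body (76 mm by 85 mm) begins 54 mm behind the grasp point. The pads swing forward as they close: fully open they stand 13 mm farther back than shut.
Start: joints at [1.306, 0.116, 1.442, -0, 1.584, -0.038], TCP at [151.789, 657.718, 231.303] pointing down, gripper open.
Joint ranges: [-2.83, 2.83], [-0.83, 2.19], [0.07, 2.5], [-1.14, 4.28], [0.01, 3], [-2.97, 2.97]. Speed limits (rad/s): [1.89, 1.89, 2.22, 3.14, 3.14, 3.14].

## Interface

Orientations are given as a rotation vector (axis times angle).
In Python, from plant import monitor, get_image, calibration, robot, spot_in, mark_of gives the robot as it stands. The module is installed in compiled form; this text tells all that it offers.
- The arm moves only by the tool servo_tool, never from a script. Its argument "increments" is a list of rows, each an object of numbers: "x", "y", "z": the shift along the tool's x, y, z in mm; "wx", "wy", "wz": the turn, a rotation vector about the tool's x, y, z in degrees; "jaw": the opening, from 0 (shut) to 1 (fully open). A call has 1 to 5 rows; each row shifts and turns the commanded pose from where the row before left it, along the tool's axes as they then stand; what a row does not reach is not made up. A row lasts 1/10 s, in which the tool goes at most 50 mm and 8.59 degrees, less where a joint would pass 70% of its speed; a pose out of reach is approached as far as the arm can. A call is refused whole if a number of a shift passes 50 or a number of a turn 8.59, either way. A call with a gripper value outside its range is refused whole. The fingers move at their own pace and stop on an object; "squeeze" is the grip in N (left out, the last holds). Time passes only in rows, so rows that do not move let the fingers close. It gives the time, the measured TCP pose, the force and the opening at its end, in the units of the state.
- monitor.sense(): the state, without advancing time (a new reading comes with each control period).
- get_image(name): name is "scene" or "top" or "wrist"; returns the picture (480x640x3 uint8, red, green, blue); there is no depth.
- calibration(name): a dict with "camera_matrix" (3x3 intrinsics, pixels), "origin" and "orientation" of the camera in the world. Camera axes: x right, y down, z forward; pixel columns grow to the right and rows downward; lengths in mm; the calibration is good to about 2 mm. A picture is of the moment at which its call begins: read the wrist's pose just before it. calibration takes no time and is no camera call; for the wrist camera it gives the pose at the moment of the call.
- robot.finish_job(): hands the job in, once; it reports no verdict.
Trained networks look in the newest picture that a camera, given by its name, has taken for a name from the list of things; names that differ only in an ending like _2 or _b are one class to them, and where a whole thing is asked for, a point or a joint stands for the part that bears it (a point fixed in the world has none). Each returns a list of dicts, best first, with "conf" (0 to 1); they miss things now and then, are a little off and sometimes report something else, mostly with a low value. They report only what shows in the picture. A call takes as long as a camera call.
- spot_in(camera, label): "at" ([x, y, z] in mm, in the coordinates of the camera as it stood for that picture, good to about 4 mm: the middle of the surface that is visible of it).
- mark_of(camera, label): "at" ([x, y, z] in mm, in the coordinates of the camera as it stood for that picture, good to about 4 mm: a listed point, or the origin of a listed thing).
The state is a dict: "clock": time; "joint_pos": joint angles; "qvel": joint speeds; "effort": joint torques, N m; "tool_pos": TCP position; "eef_rot": TCP orientation; "force": force on the tool from outside, world axes, zero at the start; "wrist_torque": the same for the moment, N m; "finger_gap": finger opening in mm.
Only numpy, scipy, OpenCV 4.12 (cv2) and the standard library are available. Lean on these libraries where they do the work, as an engineer would, in place of code of your own. Each camera call takes 0.05 s, during which the arm holds its last target. There are 200 camera calls.

## Task

Put the two washed measuring cups away on the hook stand: hang the large one on the hook by its wire handle first, mouth facing out towards the open end of the hook, and let go of it. Then hang the small one on the same hook in front of it, so that the small cup's bottom sits inside the mouth of the large cup, and leave both hanging there. Do not knock over or shift the salt shaker, the spice jar or the kitchen timer.

Things in the scene. Friction and masses are not known exactly. Their poses are not given: they have to be found in the camera images.
- hook_stand: Countertop hook stand, heavy, fixed. Origin at the centre of the underside of its dark steel base plate (150 x 100 x 10 mm, long side along its x), z up. A post 56 mm behind the origin (+x) rises and bends at 180 mm height into one level hook bar along -x at y = 0, whose free end turns up. The hook opens to -x, to the robot's left. Above it is free up to a wall cupboard (underside 0.64 m up, for x > 0.63).
- hook_bar (a point): Point on the centre line of the level hook bar, 180 mm straight above the stand's origin; axes as the stand's (x along the bar to the post, z up). The bar is 7 mm thick, straight and level from x = +40 mm (bend to the post) to x = -70 mm (start of the upturn).
- hook_tip (a point): Centre of the 9 mm ball on the upturned free end of the hook: 84 mm from hook_bar along -x and 11 mm above the bar's centre line (the ball's top is 15.5 mm above that line).
- large_center (a point): Middle of the large square steel cup (84 x 84 mm, 52 mm deep, walls 3 mm, 0.12 to 0.24 kg). It starts on the worktop, standing on the wall opposite to its handle, handle up. Axes: z along the handle to its loop end (up at the start), -x out of the mouth (mouth plane at x = -26 mm, bottom at +26), y across. From here along z: standing wall -42 mm, rim by the handle +42, end of handle +118.
- large_loop (a point): Centre of the round end of the large cup's handle: a loop of 5 mm wire in the mouth plane, two parallel wires 26 mm over the outsides, 16 mm clear between, round end of inside radius 8 mm. The opening runs from here 63 mm back to the rim. Axes as large_center, 105 mm from it along z. Hanging, this point is 4.5 mm below the bar's centre line.
- large_mouth (a point): Centre of the large cup's mouth, in the plane of its rim; axes as large_center (+x goes into the cup). Inside 78 x 78 mm, 49 mm deep. A hanging cup tips about 14 degrees, its lower end swinging out to the mouth side, and swings on for a while if let go upright.
- small_center (a point): Middle of the small square steel cup (56 x 56 mm, 45 mm deep, walls 3 mm, 0.07 to 0.14 kg), half-way up. It starts mouth down, handle flat, on the cold glass hob. Axes: z out of the bottom (up at the start; mouth plane at z = -22.5 mm), x along the handle (rim +28 mm, end of handle +118), y across. Stood on the wall at x = -28 mm it stays, handle up, 146 mm tall; let go 10 degrees short it settles upright.
- small_loop (a point): Centre of the round end of the small cup's handle loop (same 5 mm wire, 26 mm wide, 16 mm clear, round end of inside radius 8 mm), 105 mm from small_center along its x, 2.5 mm from the mouth plane. The opening runs from here 77 mm back to the rim. Axes as small_center. A side wall bounds the worktop on the left at y = 0.42.
- small_bottom (a point): Centre of the outside of the small cup's bottom; axes as small_center. The hob it starts on is 5 mm higher than the worktop, from y = 0.07 to 0.38; right of it, to the stand, the worktop is free once the large cup is gone. The cup is 45 mm deep, so with its loop 25 mm in front of the large cup's loop its bottom is about 20 mm inside the large mouth.
- salt: Clear salt shaker with a grey top on the hob, 44 mm wide, 90 mm tall; origin at the centre of its underside. A bystander.
- jar: Spice jar with a red cap, on the hob, 45 mm wide, 106 mm tall; origin at the centre of its underside. A bystander.
- kitchen_timer: Wind-up kitchen timer with a red top, 61 mm wide, 52 mm tall; origin at the centre of its underside. A bystander.

How it is judged:
By the outcome, as a careful person would: the job done as asked, in the order asked, and still so for the second after the job is handed in, with the robot touching nothing.
It also fails if it takes over 72 s, if anything falls off the work surface, if the arm or the gripper's body presses on something with over 40 N, if the wrist force passes 120 N, or if a joint passes its speed limit or range.

## Working session

There is one attempt and no reset: what is moved stays moved. The work goes in short steps, Python scripts to look and compute and a tool call to move; the robot and the scene stay as the last step left them, time stands still between calls to the robot, and variables do not carry over. Pictures are saved under pics/ and viewed, about 8 in all and at most 12, crops included, and the job is handed in when it is done.

Besides the shell and the picture viewer there is one more tool, called after "Request:" as name(argument=value, ...), one argument or row to a line, values as JSON. servo_tool: Moves the arm, as the interface text tells. Its arguments: {"type":"object","properties":{"increments":{"type":"array"},"squeeze":{"type":"number"}},"required":["increments"]}

```bash
mkdir -p pics; cat > h.py <<'E'
import numpy as np, cv2
from scipy.spatial.transform import Rotation as R
from plant import monitor, get_image, calibration, robot, spot_in, mark_of
np.set_printoptions(precision=3,suppress=True)
def cam(n):
    c=calibration(n); o=np.array(c["orientation"],float)
    M=o if o.shape==(3,3) else (R.from_rotvec(o).as_matrix() if o.size==3 else R.from_quat(o).as_matrix())
    return np.array(c["camera_matrix"]),np.array(c["origin"]),M
def shot(n,f=None):
    c=cam(n); im=get_image(n)
    if f: cv2.imwrite("pics/"+f+".png",im[:,:,::-1])
    return c,im
def marks(n,c,labels,fn=mark_of,k=1):
    K,o,M=c
    for l in labels:
        for d in fn(n,l)[:k]:
            a=np.array(d["at"]); u=K@a
            print(n,l,round(d["conf"],2),o+M@a,"px",(u[:2]/u[2]).round())
def st():
    s=monitor.sense(); print(s["clock"],np.array(s["tool_pos"]),np.array(s["eef_rot"]),"F",np.array(s["force"]),s["finger_gap"]); 
    print(R.from_rotvec(s["eef_rot"]).as_matrix()); print(np.array(s["joint_pos"]))
    return s
E
python3 - <<'E'
from h import *
st()
L=["hook_stand","hook_bar","hook_tip","large_center","large_loop","large_mouth","small_center","small_loop","small_bottom","salt","jar","kitchen_timer"]
for n in ("scene","top"):
    print(calibration(n))
    c,im=shot(n,n+"0"); marks(n,c,L)
a=cv2.imread("pics/scene0.png");b=cv2.imread("pics/top0.png")
E
```

```text
0.0 [151.741 657.519 230.575] [-1.041  1.309  1.04 ] F [-0.063 -0.664 -0.811] 84.98856678786039
[[-0.    -0.974  0.225]
 [-0.001  0.225  0.974]
 [-1.     0.    -0.001]]
[ 1.306  0.116  1.442  0.     1.584 -0.038]
{'camera_matrix': array([[468.413,   0.   , 320.009],
       [  0.   , 468.413, 237.729],
       [  0.   ,   0.   ,   1.   ]]), 'origin': array([ 141.123, -442.418,  749.538]), 'orientation': array([-2.195,  0.818, -0.378])}
scene hook_stand 0.68 [ 562.672 -153.972    0.266] px [383. 356.]
scene hook_bar 0.58 [ 570.49  -157.22   182.704] px [399. 290.]
scene hook_tip 0.84 [548.331 -73.102 188.365] px [353. 265.]
scene large_center 0.68 [452.407 -58.571  41.983] px [304. 342.]
scene large_loop 0.88 [435.886 -38.791 145.077] px [288. 304.]
scene large_mouth 0.89 [439.122 -39.271  42.483] px [292. 340.]
scene small_center 0.8 [485.545 213.024  26.647] px [236. 259.]
scene small_loop 0.85 [482.745 106.293  12.375] px [264. 292.]
scene small_bottom 0.59 [484.713 211.867  52.353] px [234. 250.]
scene salt 0.9 [736.687 144.914   6.471] px [341. 232.]
scene jar 0.68 [727.67  313.756
[... 281 characters left out ...]
: array([-2.157,  2.181, -0.069])}
top hook_stand 0.92 [ 566.558 -159.768    0.271] px [417. 241.]
top hook_bar 0.77 [ 564.218 -153.273  178.855] px [429. 236.]
top hook_tip 0.57 [549.058 -76.947 191.021] px [391. 243.]
top large_center 0.78 [444.732 -56.54   41.497] px [375. 294.]
top large_loop 0.67 [436.653 -41.12  148.013] px [372. 300.]
top small_center 0.7 [481.754 211.228  27.925] px [257. 279.]
top small_loop 0.63 [481.312 103.455   5.814] px [304. 278.]
top small_bottom 0.57 [483.15  212.767  49.951] px [255. 278.]
top salt 0.6 [737.037 144.997   4.177] px [286. 170.]
top jar 0.7 [725.87  306.918   5.899] px [218. 175.]
top kitchen_timer 0.66 [652.842  23.405   0.101] px [338. 205.]
```

View pics/scene0.png

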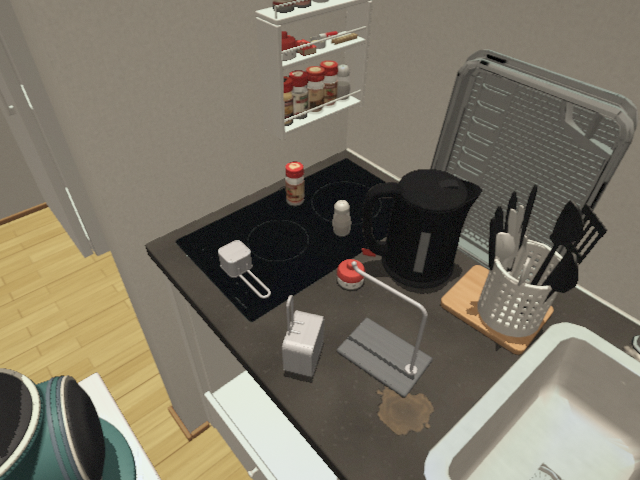

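View pics/top0.png

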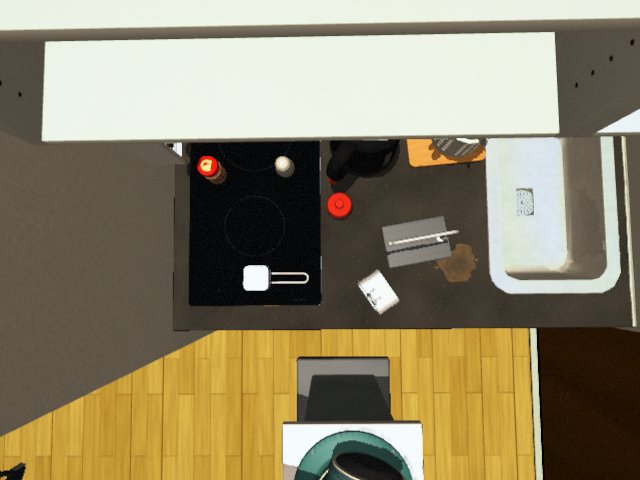

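The scene view shows the large cup upright at about (303,340), the stand tip at (353,265), and the small cup on the hob with its handle to the right. The top view agrees: large cup at (378,291), bar from (390,243) to (457,232), small cup at (257,278). I'll zoom in to get the bar and cup yaw.

```bash
python3 - <<'E'
from h import *
a=cv2.imread("pics/scene0.png")[250:400,270:440];b=cv2.imread("pics/top0.png")[205:325,345:465]
A=cv2.resize(a,None,fx=2.35,fy=2.35*1,interpolation=3);B=cv2.resize(b,None,fx=3.3,fy=3.3,interpolation=3)
H=max(A.shape[0],B.shape[0]);C=np.zeros((H,A.shape[1]+B.shape[1],3),np.uint8);C[:A.shape[0],:A.shape[1]]=A;C[:B.shape[0],A.shape[1]:]=B
print(A.shape,B.shape);cv2.imwrite("pics/crop1.png",C)
L=["hook_stand","hook_bar","hook_tip","large_center","large_loop","large_mouth"]
for i in range(3):
  for n in ("scene","top"):
    c,im=shot(n); marks(n,c,L)
# bench front edge
for n,uv in(("top",(350,327)),("top",(180,328)),("top",(300,304))):
    K,o,M=cam(n); d=M@np.linalg.inv(K)@np.array([*uv,1.]); print(uv,o+d*(-o[2]/d[2]))
E
```

```text
(352, 400, 3) (396, 396, 3)
scene hook_stand 0.56 [453.007 -58.453  43.85 ] px [304. 342.]
scene hook_bar 0.7 [ 566.298 -153.493  183.264] px [396. 290.]
scene hook_tip 0.87 [548.203 -71.307 186.917] px [352. 265.]
scene large_center 0.74 [549.117 -72.09  186.651] px [353. 265.]
scene large_loop 0.67 [435.108 -39.066 145.323] px [288. 304.]
scene large_mouth 0.91 [437.489 -40.217  42.891] px [291. 340.]
top hook_stand 0.68 [ 563.743 -159.716   -0.866] px [417. 242.]
top hook_bar 0.82 [ 565.452 -153.578  178.45 ] px [429. 235.]
top hook_tip 0.73 [547.497 -76.171 193.013] px [391. 244.]
top large_center 0.85 [448.827 -59.803  42.477] px [377. 292.]
top large_loop 0.65 [438.258 -40.112 151.78 ] px [372. 299.]
top large_mouth 0.89 [432.387 -37.343  38.231] px [367. 300.]
scene hook_stand 0.68 [ 560.067 -157.136   -1.541] px [383. 358.]
scene hook_bar 0.85 [ 567.512 -155.298  183.127] px [397. 290.]
scene hook_tip 0.8 [547.446 -71.519 189.005] px [352. 265.]
scene large_center 0.77 [452.019 -57.628  42.91 ] px [304. 342.]
scene large_loop 0.79 [436.461 -37.361 145.771] px [288. 303.]
scen
[... 467 characters left out ...]
.437    0.155] px [382. 358.]
scene hook_bar 0.94 [ 567.439 -155.095  182.351] px [397. 290.]
scene hook_tip 0.88 [548.59  -72.473 189.807] px [353. 264.]
scene large_loop 0.7 [437.14  -39.28  147.522] px [289. 303.]
scene large_mouth 0.58 [437.328 -40.116  41.967] px [291. 341.]
top hook_stand 0.97 [ 566.465 -163.256   -0.307] px [418. 241.]
top hook_tip 0.97 [553.487 -72.649 193.883] px [389. 241.]
top large_center 0.67 [447.081 -59.147  40.638] px [376. 293.]
top large_loop 0.73 [435.488 -40.549 150.035] px [372. 301.]
top large_mouth 0.58 [434.201 -35.365  38.421] px [366. 299.]
(350, 327) [368.296  -0.677   0.   ]
(180, 328) [369.227 394.12    0.   ]
(300, 304) [422.04  114.526   0.   ]
```

View pics/crop1.png

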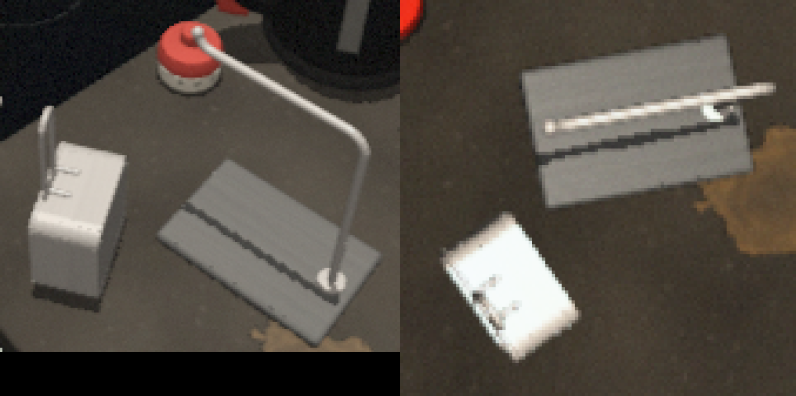

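```bash
cat >> h.py <<'E'
def ray(c,uv,z):
    K,o,M=c; d=M@np.linalg.inv(K)@np.array([*uv,1.]); return o+d*((z-o[2])/d[2])
E
python3 - <<'E'
from h import *
c=cam("top"); f=lambda p,z: ray(c,(345+(p[0]-400)/3.3-.35,205+p[1]/3.3-.35),z)[:2]
t=f((548,127),191);e=f((772,88),180);print("tip",t,"end",e,np.degrees(np.arctan2(*(t-e)[::-1])))
P=[f(p,10) for p in((523,72),(725,36),(752,170),(548,207))];print("plate",P,np.mean(P,0))
for i,j in((1,0),(2,3)): print(np.degrees(np.arctan2(*(P[j]-P[i])[::-1])))
Q=[f(p,84) for p in((443,258),(510,213),(580,315),(517,360))];print("cup",Q,np.mean(Q,0))
for i,j in((1,0),(2,3),(1,2),(0,3)): print(np.degrees(np.arctan2(*(Q[j]-Q[i])[::-1])),np.linalg.norm(Q[j]-Q[i]))
c=cam("scene"); g=lambda p,z: ray(c,(270+p[0]/2.35-.3,250+p[1]/2.35-.3),z)[:2]
print("scene tip",g((197,34),191),"bend",g((362,146),180))
print("handle top",g((46,109),160))
E
```

```text
tip [549.768 -73.471] end [ 572.44  -209.969] 99.43041827366093
plate [array([599.643, -77.935]), array([ 623.378, -220.319]), array([ 528.907, -236.281]), array([504.588, -93.46 ])] [ 564.129 -156.999]
99.46387718143963
99.66337179987235
cup [array([470.925, -15.456]), array([499.909, -59.889]), array([ 432.993, -104.2  ]), array([404.244, -62.563])] [452.018 -60.527]
123.11625437386283 53.049883300263375
124.6243092552671 50.59843595123899
-146.48747870585967 80.25674825254443
-144.7610245064463 81.6424767072386
scene tip [548.686 -73.769] bend [ 567.604 -210.398]
handle top [440.    -37.312]
```

```bash
cat >> h.py <<'E'
def frame(az,pitch,roll=0):
    """tool x at azimuth az, pitched down by pitch deg; z horizontal to the left of it, then rolled about x"""
    a,b=np.radians([az,pitch]); x=np.array([np.cos(a)*np.cos(b),np.sin(a)*np.cos(b),-np.sin(b)])
    z=np.array([-np.sin(a),np.cos(a),0]); return np.c_[x,np.cross(z,x),z]@R.from_euler('x',roll,degrees=True).as_matrix()
def plan(pos,Rt,n=None,grasp=False,vmax=40,amax=8,start=None):
    """rows from current (or start) to TCP pos (or grasp-point pos) with rotation Rt"""
    if start is None:
        s=monitor.sense(); p0=np.array(s["tool_pos"]);R0=R.from_rotvec(s["eef_rot"]).as_matrix()
    else: p0,R0=start
    pos=np.array(pos,float)+(19*Rt[:,0] if grasp else 0)
    w=R.from_matrix(R0.T@Rt).as_rotvec(degrees=True); dp=pos-p0
    m=int(np.ceil(max(np.linalg.norm(dp)/vmax,np.linalg.norm(w)/amax,1))); n=n or m
    print("from",p0,"to",pos,"n",n,"turn/row",(w/n).round(2))
    for i in range(n):
        Ri=R0@R.from_rotvec(w*i/n,degrees=True).as_matrix()
        print('{"x":%.1f,"y":%.1f,"z":%.1f,"wx":%.2f,"wy":%.2f,"wz":%.2f}'%(*(Ri.T@dp/n),*(w/n)))
    return pos,Rt
E
python3 - <<'E'
from h import *
Rt=frame(34,30)
a=plan([300,180,300],Rt)
# standoff 110mm back along d from grasp
plan(np.array([436.9,-40,109])-110*Rt[:,0],Rt,grasp=True,start=a)
E
```

```text
from [151.797 657.705 231.296] to [300. 180. 300.] n 13 turn/row [-3.27 -1.89 -4.34]
{"x":-5.3,"y":-19.4,"z":-33.2,"wx":-3.27,"wy":-1.89,"wz":-4.34}
{"x":-5.0,"y":-17.8,"z":-34.1,"wx":-3.27,"wy":-1.89,"wz":-4.34}
{"x":-4.8,"y":-16.2,"z":-34.9,"wx":-3.27,"wy":-1.89,"wz":-4.34}
{"x":-4.8,"y":-14.6,"z":-35.7,"wx":-3.27,"wy":-1.89,"wz":-4.34}
{"x":-5.0,"y":-12.9,"z":-36.3,"wx":-3.27,"wy":-1.89,"wz":-4.34}
{"x":-5.3,"y":-11.2,"z":-36.8,"wx":-3.27,"wy":-1.89,"wz":-4.34}
{"x":-5.7,"y":-9.5,"z":-37.2,"wx":-3.27,"wy":-1.89,"wz":-4.34}
{"x":-6.3,"y":-7.8,"z":-37.5,"wx":-3.27,"wy":-1.89,"wz":-4.34}
{"x":-7.0,"y":-6.2,"z":-37.7,"wx":-3.27,"wy":-1.89,"wz":-4.34}
{"x":-7.8,"y":-4.6,"z":-37.8,"wx":-3.27,"wy":-1.89,"wz":-4.34}
{"x":-8.8,"y":-3.1,"z":-37.7,"wx":-3.27,"wy":-1.89,"wz":-4.34}
{"x":-9.8,"y":-1.6,"z":-37.5,"wx":-3.27,"wy":-1.89,"wz":-4.34}
{"x":-11.0,"y":-0.3,"z":-37.2,"wx":-3.27,"wy":-1.89,"wz":-4.34}
from [300. 180. 300.] to [371.565 -84.069 154.5  ] n 8 turn/row [0. 0. 0.]
{"x":-0.5,"y":21.3,"z":-32.4,"wx":0.00,"wy":0.00,"wz":0.00}
{"x":-0.5,"y":21.3,"z":-32.4,"wx":0.00,"wy":0.00,"wz":0.00}
{"x":-0.5,"y":21.3,"z":-32.4,"wx":0.00,"wy":0.00,"wz":0.00}
{"x":-0.5,"y":21.3,"z":-32.4,"wx":0.00,"wy":0.00,"wz":0.00}
{"x":-0.5,"y":21.3,"z":-32.4,"wx":0.00,"wy":0.00,"wz":0.00}
{"x":-0.5,"y":21.3,"z":-32.4,"wx":0.00,"wy":0.00,"wz":0.00}
{"x":-0.5,"y":21.3,"z":-32.4,"wx":0.00,"wy":0.00,"wz":0.00}
{"x":-0.5,"y":21.3,"z":-32.4,"wx":0.00,"wy":0.00,"wz":0.00}
```

Request:
servo_tool(
  increments=[
    {"x": -5, "y": -19, "z": -33, "wx": -3.3, "wy": -1.9, "wz": -4.3},
    {"x": -5, "y": -18, "z": -34, "wx": -3.3, "wy": -1.9, "wz": -4.3},
    {"x": -5, "y": -16, "z": -35, "wx": -3.3, "wy": -1.9, "wz": -4.3},
    {"x": -5, "y": -15, "z": -36, "wx": -3.3, "wy": -1.9, "wz": -4.3},
    {"x": -5, "y": -13, "z": -36, "wx": -3.3, "wy": -1.9, "wz": -4.3},
  ],
)

```text
schema error: expected keys x, y, z, wx, wy, wz, jaw
```

Request:
servo_tool(
  increments=[
    {"x": -5, "y": -11, "z": -37, "wx": -3.3, "wy": -1.9, "wz": -4.3},
    {"x": -6, "y": -10, "z": -37, "wx": -3.3, "wy": -1.9, "wz": -4.3},
    {"x": -6, "y": -8, "z": -38, "wx": -3.3, "wy": -1.9, "wz": -4.3},
    {"x": -7, "y": -6, "z": -38, "wx": -3.3, "wy": -1.9, "wz": -4.3},
    {"x": -8, "y": -5, "z": -38, "wx": -3.3, "wy": -1.9, "wz": -4.3},
  ],
)

```text
schema error: expected keys x, y, z, wx, wy, wz, jaw
```

Request:
servo_tool(
  increments=[
    {"x": -9, "y": -3, "z": -38, "wx": -3.3, "wy": -1.9, "wz": -4.3},
    {"x": -10, "y": -2, "z": -38, "wx": -3.3, "wy": -1.9, "wz": -4.3},
    {"x": -11, "y": 0, "z": -37, "wx": -3.3, "wy": -1.9, "wz": -4.3},
    {"x": 0},
  ],
)

```text
schema error: expected keys x, y, z, wx, wy, wz, jaw
```

```bash
python3 - <<'E'
from h import *
st()
Rt=frame(34,30)
plan(np.array([436.9,-40,109])-110*Rt[:,0],Rt,grasp=True)
E
```

```text
3.4 [151.797 657.705 231.296] [-1.041  1.308  1.04 ] F [-0.172 -0.257 -0.214] 85.52116994775339
[[-0.    -0.974  0.225]
 [-0.     0.225  0.974]
 [-1.    -0.    -0.   ]]
[ 1.306  0.116  1.442 -0.     1.584 -0.038]
from [151.797 657.705 231.296] to [371.565 -84.069 154.5  ] n 20 turn/row [-2.13 -1.23 -2.82]
{"x":3.8,"y":-19.0,"z":-33.7,"wx":-2.13,"wy":-1.23,"wz":-2.82}
{"x":4.0,"y":-17.6,"z":-34.4,"wx":-2.13,"wy":-1.23,"wz":-2.82}
{"x":4.1,"y":-16.1,"z":-35.1,"wx":-2.13,"wy":-1.23,"wz":-2.82}
{"x":4.1,"y":-14.6,"z":-35.8,"wx":-2.13,"wy":-1.23,"wz":-2.82}
{"x":4.0,"y":-13.0,"z":-36.4,"wx":-2.13,"wy":-1.23,"wz":-2.82}
{"x":3.8,"y":-11.5,"z":-36.9,"wx":-2.13,"wy":-1.23,"wz":-2.82}
{"x":3.6,"y":-9.9,"z":-37.4,"wx":-2.13,"wy":-1.23,"wz":-2.82}
{"x":3.2,"y":-8.4,"z":-37.8,"wx":-2.13,"wy":-1.23,"wz":-2.82}
{"x":2.8,"y":-6.8,"z":-38.2,"wx":-2.13,"wy":-1.23,"wz":-2.82}
{"x":2.2,"y":-5.3,"z":-38.5,"wx":-2.13,"wy":-1.23,"wz":-2.82}
{"x":1.6,"y":-3.7,"z":-38.7,"wx":-2.13,"wy":-1.23,"wz":-2.82}
{"x":0.9,"y":-2.2,"z":-38.8,"wx":-2.13,"wy":-1.23,"wz":-2.82}
{"x":0.2,"y":-0.8,"z":-38.9,"wx":-2.13,"wy":-1.23,"wz":-2.82}
{"x":-0.6,"y":0.7,"z":-38.9,"wx":-2.13,"wy":-1.23,"wz":-2.82}
{"x":-1.5,"y":2.1,"z":-38.8,"wx":-2.13,"wy":-1.23,"wz":-2.82}
{"x":-2.5,"y":3.4,"z":-38.6,"wx":-2.13,"wy":-1.23,"wz":-2.82}
{"x":-3.5,"y":4.7,"z":-38.4,"wx":-2.13,"wy":-1.23,"wz":-2.82}
{"x":-4.6,"y":5.9,"z":-38.1,"wx":-2.13,"wy":-1.23,"wz":-2.82}
{"x":-5.8,"y":7.1,"z":-37.8,"wx":-2.13,"wy":-1.23,"wz":-2.82}
{"x":-6.9,"y":8.1,"z":-37.4,"wx":-2.13,"wy":-1.23,"wz":-2.82}
```

Request:
servo_tool(
  increments=[
    {"x": -5, "y": -19, "z": -33, "wx": -3.3, "wy": -1.9, "wz": -4.3, "jaw": 0.6},
    {"x": -5, "y": -18, "z": -34, "wx": -3.3, "wy": -1.9, "wz": -4.3, "jaw": 0.6},
    {"x": -5, "y": -16, "z": -35, "wx": -3.3, "wy": -1.9, "wz": -4.3, "jaw": 0.6},
    {"x": -5, "y": -15, "z": -36, "wx": -3.3, "wy": -1.9, "wz": -4.3, "jaw": 0.6},
    {"x": -5, "y": -13, "z": -36, "wx": -3.3, "wy": -1.9, "wz": -4.3, "jaw": 0.6},
  ],
)

```text
clock: 3.9
tool_pos: [209.4, 473.0, 258.1]
eef_rot: [-1.328, 0.798, 1.016]
force: [1.4, -1.0, 0.6]
finger_gap: 51.4
```

Request:
servo_tool(
  increments=[
    {"x": -5, "y": -11, "z": -37, "wx": -3.3, "wy": -1.9, "wz": -4.3, "jaw": 0.6},
    {"x": -6, "y": -10, "z": -37, "wx": -3.3, "wy": -1.9, "wz": -4.3, "jaw": 0.6},
    {"x": -6, "y": -8, "z": -38, "wx": -3.3, "wy": -1.9, "wz": -4.3, "jaw": 0.6},
    {"x": -7, "y": -6, "z": -38, "wx": -3.3, "wy": -1.9, "wz": -4.3, "jaw": 0.6},
    {"x": -8, "y": -5, "z": -38, "wx": -3.3, "wy": -1.9, "wz": -4.3, "jaw": 0.6},
  ],
)

```text
clock: 4.4
tool_pos: [290.9, 352.0, 286.3]
eef_rot: [-1.566, 0.322, 0.941]
force: [0.1, 0.7, 0.7]
finger_gap: 51.0
```

Request:
servo_tool(
  increments=[
    {"x": -9, "y": -3, "z": -38, "wx": -3.3, "wy": -1.9, "wz": -4.3, "jaw": 0.6},
    {"x": -10, "y": -2, "z": -38, "wx": -3.3, "wy": -1.9, "wz": -4.3, "jaw": 0.6},
    {"x": -11, "y": 0, "z": -37, "wx": -3.3, "wy": -1.9, "wz": -4.3, "jaw": 0.6},
    {"x": 0, "y": 0, "z": 0, "wx": 0, "wy": 0, "wz": 0, "jaw": 0.6},
  ],
)

```text
clock: 4.8
tool_pos: [387.0, 337.2, 317.6]
eef_rot: [-1.688, 0.067, 0.885]
force: [0.6, -0.4, -0.1]
finger_gap: 51.2
```

```bash
python3 - <<'E'
from h import *
st()
Rt=frame(34,30)
plan(np.array([436.9,-40,109])-110*Rt[:,0],Rt,grasp=True)
E
```

```text
4.8 [386.973 337.234 317.602] [-1.688  0.067  0.885] F [ 0.619 -0.4   -0.087] 51.23052119480269
[[ 0.712 -0.479 -0.513]
 [ 0.396 -0.329  0.857]
 [-0.579 -0.814 -0.044]]
[ 0.799 -0.83   2.21  -0.316  0.854 -1.242]
from [386.973 337.234 317.602] to [371.565 -84.069 154.5  ] n 12 turn/row [ 0.04 -0.33 -0.46]
{"x":-7.0,"y":23.2,"z":-28.8,"wx":0.04,"wy":-0.33,"wz":-0.46}
{"x":-7.3,"y":23.1,"z":-28.8,"wx":0.04,"wy":-0.33,"wz":-0.46}
{"x":-7.7,"y":23.1,"z":-28.8,"wx":0.04,"wy":-0.33,"wz":-0.46}
{"x":-8.0,"y":23.0,"z":-28.8,"wx":0.04,"wy":-0.33,"wz":-0.46}
{"x":-8.4,"y":22.9,"z":-28.7,"wx":0.04,"wy":-0.33,"wz":-0.46}
{"x":-8.7,"y":22.8,"z":-28.7,"wx":0.04,"wy":-0.33,"wz":-0.46}
{"x":-9.1,"y":22.7,"z":-28.7,"wx":0.04,"wy":-0.33,"wz":-0.46}
{"x":-9.4,"y":22.6,"z":-28.6,"wx":0.04,"wy":-0.33,"wz":-0.46}
{"x":-9.8,"y":22.5,"z":-28.6,"wx":0.04,"wy":-0.33,"wz":-0.46}
{"x":-10.1,"y":22.4,"z":-28.5,"wx":0.04,"wy":-0.33,"wz":-0.46}
{"x":-10.4,"y":22.3,"z":-28.5,"wx":0.04,"wy":-0.33,"wz":-0.46}
{"x":-10.8,"y":22.2,"z":-28.4,"wx":0.04,"wy":-0.33,"wz":-0.46}
```

```bash
cat >> h.py <<'E'
def go(H,az,pitch,off=12,**k):
    Rt=frame(az,pitch); return plan(np.array(H)+off*Rt[:,0],Rt,**k)
E
python3 - <<'E'
from h import *
go([436.9,-40,225],34,55,amax=8)
E
```

```text
from [386.973 337.234 317.602] to [442.606 -36.151 215.17 ] n 10 turn/row [-0.04 -0.4   1.95]
{"x":-4.9,"y":17.9,"z":-34.4,"wx":-0.04,"wy":-0.40,"wz":1.95}
{"x":-4.5,"y":18.1,"z":-34.4,"wx":-0.04,"wy":-0.40,"wz":1.95}
{"x":-4.2,"y":18.3,"z":-34.3,"wx":-0.04,"wy":-0.40,"wz":1.95}
{"x":-3.8,"y":18.5,"z":-34.3,"wx":-0.04,"wy":-0.40,"wz":1.95}
{"x":-3.4,"y":18.6,"z":-34.2,"wx":-0.04,"wy":-0.40,"wz":1.95}
{"x":-3.0,"y":18.7,"z":-34.2,"wx":-0.04,"wy":-0.40,"wz":1.95}
{"x":-2.6,"y":18.9,"z":-34.2,"wx":-0.04,"wy":-0.40,"wz":1.95}
{"x":-2.2,"y":19.0,"z":-34.1,"wx":-0.04,"wy":-0.40,"wz":1.95}
{"x":-1.8,"y":19.1,"z":-34.1,"wx":-0.04,"wy":-0.40,"wz":1.95}
{"x":-1.4,"y":19.1,"z":-34.1,"wx":-0.04,"wy":-0.40,"wz":1.95}
```

Request:
servo_tool(
  increments=[
    {"x": -5, "y": 18, "z": -34, "wx": 0, "wy": -0.4, "wz": 4, "jaw": 0.6},
    {"x": -3, "y": 18, "z": -34, "wx": 0, "wy": -0.4, "wz": 4, "jaw": 0.6},
    {"x": -3, "y": 19, "z": -34, "wx": 0, "wy": -0.4, "wz": 4, "jaw": 0.6},
    {"x": -2, "y": 19, "z": -34, "wx": 0, "wy": -0.4, "wz": 4, "jaw": 0.6},
    {"x": -2, "y": 19, "z": -34, "wx": 0, "wy": -0.4, "wz": 3.5, "jaw": 0.6},
  ],
)

```text
clock: 5.3
tool_pos: [422.4, 164.9, 267.9]
eef_rot: [-1.686, 0.349, 1.179]
force: [0.6, 0.2, 0.3]
finger_gap: 51.5
```

Request:
servo_tool(
  increments=[
    {"x": -2, "y": 19, "z": -34, "wx": 0, "wy": -0.4, "wz": 0, "jaw": 0.6},
    {"x": -2, "y": 19, "z": -34, "wx": 0, "wy": -0.4, "wz": 0, "jaw": 0.6},
    {"x": -2, "y": 19, "z": -34, "wx": 0, "wy": -0.4, "wz": 0, "jaw": 0.6},
    {"x": -2, "y": 19, "z": -34, "wx": 0, "wy": -0.4, "wz": 0, "jaw": 0.6},
    {"x": -2, "y": 19, "z": -34, "wx": 0, "wy": -0.4, "wz": 0, "jaw": 0.6},
  ],
)

```text
clock: 5.8
tool_pos: [444.2, -21.7, 224.1]
eef_rot: [-1.664, 0.326, 1.204]
force: [0.8, 0.5, 0.1]
finger_gap: 51.1
```

```bash
python3 - <<'E'
from h import *
st()
go([436.9,-40,225],34,55,amax=8)
E
```

```text
5.8 [444.16  -21.74  224.066] [-1.664  0.326  1.204] F [0.751 0.531 0.097] 51.110332900941685
[[ 0.465 -0.692 -0.552]
 [ 0.319 -0.451  0.834]
 [-0.826 -0.563  0.012]]
[-0.431 -0.7    2.182  0.518  1.355 -2.617]
from [444.16  -21.74  224.066] to [442.606 -36.151 215.17 ] n 1 turn/row [-0.78  0.27 -0.7 ]
{"x":2.0,"y":12.6,"z":-11.3,"wx":-0.78,"wy":0.27,"wz":-0.70}
```

Request:
servo_tool(
  increments=[
    {"x": 2, "y": 12.6, "z": -11.3, "wx": -0.8, "wy": 0.3, "wz": -0.7, "jaw": 0.6},
    {"x": 0, "y": 0, "z": 0, "wx": 0, "wy": 0, "wz": 0, "jaw": 0.6},
  ],
)

```text
clock: 6.0
tool_pos: [442.5, -36.4, 213.5]
eef_rot: [-1.675, 0.315, 1.197]
force: [-0.2, -0.2, 0.3]
finger_gap: 51.3
```

```bash
python3 - <<'E'
from h import *
from scipy.optimize import least_squares
s=st()
c,im=shot("wrist","w1"); marks("wrist",c,["large_loop","large_center","large_mouth"]); 
K,o,M=c; print(K,o,M)
D=[([151.797,657.705,231.296],[-1.041,1.308,1.04],[1.306,.116,1.442,0,1.584,-.038]),([386.973,337.234,317.602],[-1.688,.067,.885],[.799,-.83,2.21,-.316,.854,-1.242]),([444.16,-21.74,224.066],[-1.664,.326,1.204],[-.431,-.7,2.182,.518,1.355,-2.617]),(s["tool_pos"],s["eef_rot"],s["joint_pos"])]
def fk(q,g):
    a1,d1,L2,L3,e,d6=g; r=a1+L2*np.sin(q[1])+L3*np.sin(q[1]+q[2])-e*np.cos(q[1]+q[2]); z=d1+L2*np.cos(q[1])+L3*np.cos(q[1]+q[2])+e*np.sin(q[1]+q[2])
    O=R.from_euler('ZYXYX',[q[0],q[1]+q[2],q[3],q[4],q[5]]) if 0 else R.from_euler('z',q[0])*R.from_euler('y',q[1]+q[2])*R.from_euler('z',q[3])*R.from_euler('y',q[4])*R.from_euler('z',q[5])
    return R.from_euler('z',q[0]).apply([r,0,z])+d6*O.as_matrix()[:,2],O.as_matrix()
res=lambda g: np.concatenate([fk(q,g)[0]-np.array(p) for p,w,q in D])
f=least_squares(res,[100,300,400,420,0,180]);print(f.x,f.fun)
for p,w,q in D: print(fk(q,f.x)[1].T@R.from_rotvec(w).as_matrix())
E
```

```text
6.0 [442.497 -36.354 213.45 ] [-1.675  0.315  1.197] F [-0.167 -0.164  0.283] 51.29945454964857
[[ 0.474 -0.682 -0.557]
 [ 0.32  -0.456  0.831]
 [-0.82  -0.572  0.002]]
[-0.477 -0.694  2.198  0.54   1.35  -2.681]
wrist large_loop 0.74 [436.978 -41.995 146.674] px [313. 174.]
[[427.835   0.    315.71 ]
 [  0.    427.835 240.367]
 [  0.      0.      1.   ]] [ 329.297 -113.089  291.834] [[-0.557  0.529  0.64 ]
 [ 0.831  0.353  0.431]
 [ 0.002  0.772 -0.636]]
[ 67.461  15.266 460.516 555.16   75.433 324.767] [ 24.801  -6.446  -0.845  24.665 -23.345  -0.238  -5.323  -7.164  -0.575
  -2.652  -7.538   1.658]
[[-0. -0. -1.]
 [-0.  1. -0.]
 [ 1.  0. -0.]]
[[-0.001 -0.001 -1.   ]
 [ 0.001  1.    -0.001]
 [ 1.    -0.001 -0.001]]
[[ 0.     0.    -1.   ]
 [-0.001  1.     0.   ]
 [ 1.     0.001  0.   ]]
[[-0. -0. -1.]
 [-0.  1.  0.]
 [ 1.  0. -0.]]
```

View pics/w1.png

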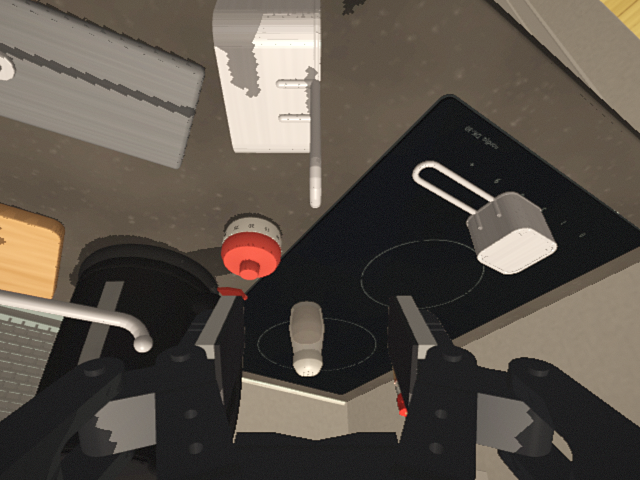

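Request:
servo_tool(
  increments=[
    {"x": 24.2, "y": 16.9, "z": 0, "wx": 0, "wy": 0, "wz": 0, "jaw": 0.6},
    {"x": 24.2, "y": 16.9, "z": 0, "wx": 0, "wy": 0, "wz": 0, "jaw": 0.6},
    {"x": 24.2, "y": 16.9, "z": 0, "wx": 0, "wy": 0, "wz": 0, "jaw": 0.6},
    {"x": 24.2, "y": 16.9, "z": 0, "wx": 0, "wy": 0, "wz": 0, "jaw": 0.6},
    {"x": 0, "y": 0, "z": 0, "wx": 0, "wy": 0, "wz": 0, "jaw": 0.6},
  ],
)

```text
clock: 6.7
tool_pos: [442.1, -33.5, 94.0]
eef_rot: [-1.676, 0.311, 1.201]
force: [-0.1, -0.5, 0.5]
finger_gap: 51.1
```

```bash
python3 - <<'E'
from h import *
s=st(); c,im=shot("wrist","w2"); marks("wrist",c,["large_loop","large_mouth"])
E
```

```text
6.7 [442.109 -33.493  93.966] [-1.676  0.311  1.201] F [-0.094 -0.474  0.536] 51.06894767753737
[[ 0.472 -0.68  -0.561]
 [ 0.322 -0.459  0.828]
 [-0.821 -0.571  0.003]]
[-0.471 -0.628  2.357  0.579  1.159 -2.805]
```

View pics/w2.png

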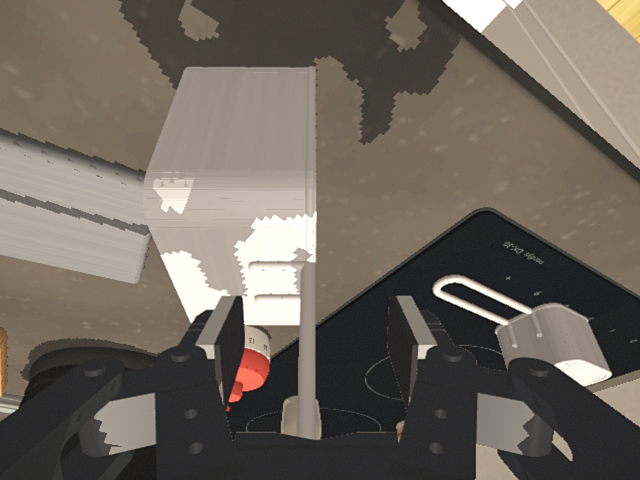

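The handle is between the fingers, edge-on at column 309 against a finger middle of about 318, so I'll shift about 2.4 mm in -z and close.

Request:
servo_tool(
  increments=[
    {"x": 0, "y": 0, "z": -2.4, "wx": 0, "wy": 0, "wz": 0, "jaw": 0.6},
    {"x": 0, "y": 0, "z": 0, "wx": 0, "wy": 0, "wz": 0, "jaw": 0.3},
    {"x": 0, "y": 0, "z": 0, "wx": 0, "wy": 0, "wz": 0, "jaw": 0},
    {"x": 0, "y": 0, "z": 0, "wx": 0, "wy": 0, "wz": 0, "jaw": 0},
    {"x": 0, "y": 0, "z": 0, "wx": 0, "wy": 0, "wz": 0, "jaw": 0},
  ],
  squeeze=70,
)

```text
clock: 7.35
tool_pos: [444.7, -37.3, 97.1]
eef_rot: [-1.68, 0.311, 1.196]
force: [0.4, -0.4, -2.7]
finger_gap: 2.7
```

Request:
servo_tool(
  increments=[
    {"x": 0, "y": 0, "z": 0, "wx": 0, "wy": 0, "wz": 0, "jaw": 0},
    {"x": 0, "y": 0, "z": 0, "wx": 0, "wy": 0, "wz": 0, "jaw": 0},
  ],
)

```text
clock: 7.55
tool_pos: [444.6, -37.3, 96.9]
eef_rot: [-1.679, 0.311, 1.196]
force: [0.1, -0.1, -1.7]
finger_gap: 3.1
```

Request:
servo_tool(
  increments=[
    {"x": -16, "y": -11, "z": 0, "wx": 0, "wy": 0, "wz": 0, "jaw": 0},
    {"x": -25, "y": -17, "z": 0, "wx": 0, "wy": 0, "wz": 0, "jaw": 0},
    {"x": -25, "y": -17, "z": 0, "wx": 0, "wy": 0, "wz": 0, "jaw": 0},
    {"x": -25, "y": -17, "z": 0, "wx": 0, "wy": 0, "wz": 0, "jaw": 0},
    {"x": 0, "y": 0, "z": 0, "wx": 0, "wy": 0, "wz": 0, "jaw": 0},
  ],
)

```text
clock: 8.05
tool_pos: [444.3, -38.4, 211.5]
eef_rot: [-1.684, 0.31, 1.191]
force: [0.3, -0.1, -2.7]
finger_gap: 3.0
```

```bash
python3 - <<'E'
from h import *
s=st()
for i in range(2):
  for n in("scene","top"):
    c,im=shot(n,"lift_"+n); marks(n,c,["large_loop"]+["large_mouth"]*(n=="scene"))
E
```

```text
8.05 [444.347 -38.351 211.49 ] [-1.684  0.31   1.191] F [ 0.27  -0.086 -2.654] 2.9553705525701877
[[ 0.48  -0.676 -0.559]
 [ 0.318 -0.46   0.829]
 [-0.817 -0.576 -0.006]]
[-0.481 -0.692  2.201  0.544  1.34  -2.695]
scene large_mouth 0.25 [ 561.089 -155.942   -0.268] px [383. 357.]
top large_loop 0.66 [437.042 -44.026 256.285] px [379. 303.]
top large_loop 0.96 [436.397 -42.933 256.955] px [378. 303.]
```

```bash
cat >> h.py <<'E'
HB=np.array([564,-156.5,180.]); O=np.array([-.165,.986,0]); P=np.array([.986,.165,0])
def loopgo(s,z,az=9.5,pitch=55,back=8.3,up=50,**k):
    """move so that gripped loop centre is at distance s out along bar, height z"""
    Rt=frame(az,pitch); p=np.array([np.cos(np.radians(az)),np.sin(np.radians(az)),0])
    L=HB+O*s; L[2]=z; return plan(L+back*p-[0,0,up],Rt,**k)
E
python3 - <<'E'
from h import *
Rt=frame(34,54.8); a=plan([444.3,-36,143],Rt)
loopgo(120,191,start=a,vmax=30,amax=4)
E
```

```text
from [443.376 -37.896 206.672] to [444.3 -36.  143. ] n 2 turn/row [ 0.01 -0.02 -0.11]
{"x":26.6,"y":17.5,"z":0.6,"wx":0.01,"wy":-0.02,"wz":-0.11}
{"x":26.6,"y":17.6,"z":0.5,"wx":0.01,"wy":-0.02,"wz":-0.11}
from [444.3 -36.  143. ] to [552.386 -36.81  141.   ] n 7 turn/row [2.86 2.01 0.03]
{"x":7.6,"y":-10.2,"z":-8.7,"wx":2.86,"wy":2.01,"wz":0.03}
{"x":7.9,"y":-10.7,"z":-7.9,"wx":2.86,"wy":2.01,"wz":0.03}
{"x":8.1,"y":-11.0,"z":-7.1,"wx":2.86,"wy":2.01,"wz":0.03}
{"x":8.4,"y":-11.4,"z":-6.3,"wx":2.86,"wy":2.01,"wz":0.03}
{"x":8.6,"y":-11.7,"z":-5.4,"wx":2.86,"wy":2.01,"wz":0.03}
{"x":8.7,"y":-11.9,"z":-4.5,"wx":2.86,"wy":2.01,"wz":0.03}
{"x":8.9,"y":-12.1,"z":-3.6,"wx":2.86,"wy":2.01,"wz":0.03}
```

Request:
servo_tool(
  increments=[
    {"x": 26.6, "y": 17.5, "z": 0.5, "wx": 0, "wy": 0, "wz": -0.1, "jaw": 0},
    {"x": 26.6, "y": 17.5, "z": 0.5, "wx": 0, "wy": 0, "wz": -0.1, "jaw": 0},
    {"x": 7.6, "y": -10.2, "z": -8.7, "wx": 2.9, "wy": 2, "wz": 0, "jaw": 0},
    {"x": 7.9, "y": -10.7, "z": -7.9, "wx": 2.9, "wy": 2, "wz": 0, "jaw": 0},
    {"x": 8.1, "y": -11, "z": -7.1, "wx": 2.9, "wy": 2, "wz": 0, "jaw": 0},
  ],
)

```text
clock: 9.05
tool_pos: [491.3, -36.4, 142.3]
eef_rot: [-1.61, 0.454, 1.055]
force: [0.4, 0.6, -2.1]
finger_gap: 2.6
```

Request:
servo_tool(
  increments=[
    {"x": 8.4, "y": -11.4, "z": -6.3, "wx": 2.9, "wy": 2, "wz": 0, "jaw": 0},
    {"x": 8.6, "y": -11.7, "z": -5.4, "wx": 2.8, "wy": 2, "wz": 0, "jaw": 0},
    {"x": 8.7, "y": -11.9, "z": -4.5, "wx": 2.8, "wy": 2, "wz": 0, "jaw": 0},
    {"x": 8.9, "y": -12.1, "z": -3.6, "wx": 2.8, "wy": 2, "wz": 0, "jaw": 0},
    {"x": 0, "y": 0, "z": 0, "wx": 0, "wy": 0, "wz": 0, "jaw": 0},
  ],
)

```text
clock: 9.55
tool_pos: [553.4, -36.3, 141.1]
eef_rot: [-1.514, 0.631, 0.875]
force: [0.2, 0.9, -1.1]
finger_gap: 3.1
```

```bash
python3 - <<'E'
from h import *
s=st()
ims={}
for n in("scene","top","wrist"):
    c,im=shot(n,"s115_"+n); ims[n]=im; marks(n,c,["large_loop","hook_tip"])
a=ims["scene"][210:360,260:430];b=ims["wrist"]
A=cv2.resize(a,(400,353),interpolation=3);B=cv2.resize(b,(400,300))
C=np.zeros((353,800,3),np.uint8);C[:,:400]=A;C[:300,400:]=B
cv2.imwrite("pics/c2.png",C[:,:,::-1])
loopgo(120,191)
E
```

```text
9.55 [553.362 -36.262 141.099] [-1.514  0.631  0.875] F [ 0.224  0.95  -1.114] 3.0810832940613615
[[ 0.568 -0.806 -0.166]
 [ 0.096 -0.136  0.986]
 [-0.818 -0.576  0.001]]
[-0.228 -0.472  2.186  0.294  0.873 -2.092]
scene large_loop 0.72 [545.366 -36.6   193.792] px [337. 252.]
scene hook_tip 0.87 [548.52  -72.838 190.644] px [353. 264.]
top hook_tip 0.97 [549.621 -75.441 190.495] px [390. 243.]
from [552.446 -37.239 141.637] to [552.386 -36.81  141.   ] n 1 turn/row [0.06 0.05 0.21]
{"x":0.5,"y":0.4,"z":0.4,"wx":0.06,"wy":0.05,"wz":0.21}
```

View pics/c2.png

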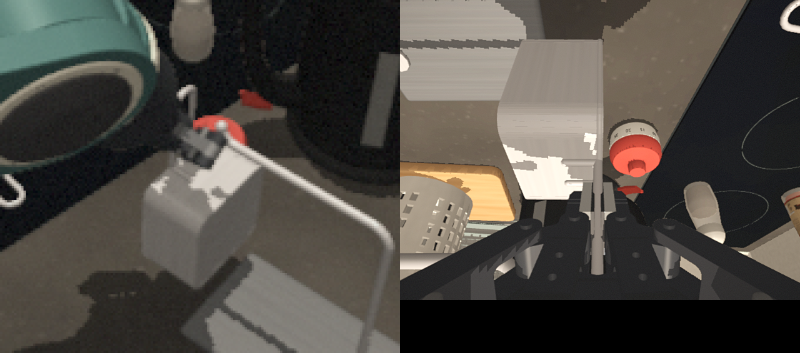

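```bash
python3 - <<'E'
from h import *
a=cv2.imread("pics/s115_scene.png")[238:283,322:372]
cv2.imwrite("pics/c3.png",cv2.resize(a,None,fx=12,fy=12,interpolation=3))
# predicted projections
c=cam("scene");K,o,M=c
def pr(X): u=K@(M.T@(np.array(X)-o)); return u[:2]/u[2]
L=HB+O*120; L[2]=191.7
for nm,X in [("ball",HB+O*84+[0,0,11]),("loopc",L)]+[("arc%d"%t,L+10.5*(np.cos(np.radians(t))*P+np.sin(np.radians(t))*np.array([0,0,1]))) for t in(0,45,90,135,180)]:
    q=pr(X); print(nm,q,(q-[322,238])*12+6)
E
```

```text
ball [354.116 263.732] [391.392 314.789]
loopc [337.069 253.692] [186.829 194.301]
arc0 [340.817 250.413] [231.798 154.955]
arc45 [339.911 248.233] [220.928 128.8  ]
arc90 [337.31  249.244] [189.722 140.925]
arc135 [334.539 252.901] [156.463 184.817]
arc180 [333.264 257.021] [141.171 234.25 ]
```

View pics/c3.png

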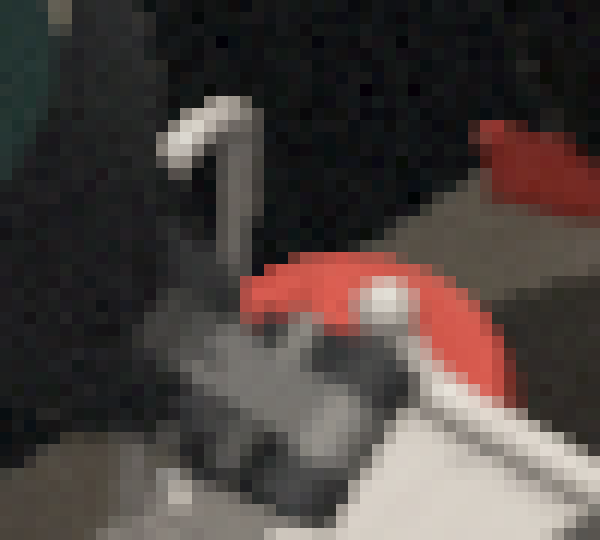

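```bash
python3 - <<'E'
from h import *
a=cv2.imread("pics/s115_top.png")[215:265,355:405]
cv2.imwrite("pics/c4.png",cv2.resize(a,None,fx=12,fy=12,interpolation=3))
c=cam("top");K,o,M=c
def pr(X): u=K@(M.T@(np.array(X)-o)); return u[:2]/u[2]
L=HB+O*120; L[2]=191.7
for nm,X in [("ball",HB+O*84+[0,0,11]),("barmid",HB+O*40)]+[("arc%d"%t,L+10.5*(np.cos(np.radians(t))*P+np.sin(np.radians(t))*np.array([0,0,1]))) for t in(0,90,180)]:
    q=pr(X); print(nm,q,(q-[355,215])*12+6)
E
```

```text
ball [389.599 242.945] [421.187 341.344]
barmid [410.722 239.397] [674.67  298.764]
arc0 [370.658 240.904] [193.894 316.846]
arc90 [372.078 245.841] [210.932 376.092]
arc180 [372.617 251.386] [217.406 442.63 ]
```

View pics/c4.png

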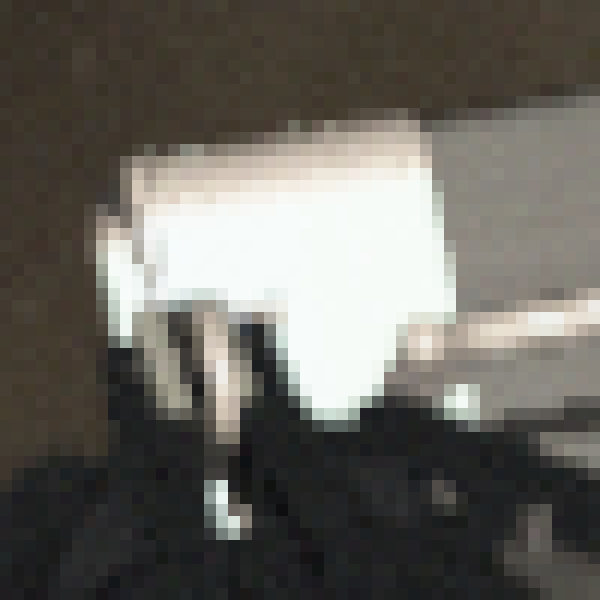

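Top view: ball where predicted at (422,342), loop about +1 mm off in P; the scene crop suggests +3.5 mm. I'll correct by 2 mm and thread slowly.

Request:
servo_tool(
  increments=[
    {"x": -1.2, "y": 1.6, "z": -6, "wx": 0, "wy": 0, "wz": 0, "jaw": 0},
    {"x": 0, "y": 0, "z": -8, "wx": 0, "wy": 0, "wz": 0, "jaw": 0},
    {"x": 0, "y": 0, "z": -8, "wx": 0, "wy": 0, "wz": 0, "jaw": 0},
    {"x": 0, "y": 0, "z": -8, "wx": 0, "wy": 0, "wz": 0, "jaw": 0},
    {"x": 0, "y": 0, "z": 0, "wx": 0, "wy": 0, "wz": 0, "jaw": 0},
  ],
)

```text
clock: 10.5
tool_pos: [555.8, -68.1, 141.4]
eef_rot: [-1.514, 0.632, 0.873]
force: [0.8, -0.0, -1.4]
finger_gap: 3.0
```

Request:
servo_tool(
  increments=[
    {"x": 0, "y": 0, "z": -7, "wx": 0, "wy": 0, "wz": 0, "jaw": 0},
    {"x": 0, "y": 0, "z": -7, "wx": 0, "wy": 0, "wz": 0, "jaw": 0},
    {"x": 0, "y": 0, "z": -6, "wx": 0, "wy": 0, "wz": 0, "jaw": 0},
    {"x": 0, "y": 0, "z": 0, "wx": 0, "wy": 0, "wz": 0, "jaw": 0},
  ],
)

```text
clock: 10.9
tool_pos: [559.1, -87.3, 141.5]
eef_rot: [-1.514, 0.631, 0.874]
force: [0.5, -0.8, -1.8]
finger_gap: 3.4
```

```bash
python3 - <<'E'
from h import *
s=st(); print(s["wrist_torque"])
ims={}
for n in("scene","top"):
    c,im=shot(n,"thr_"+n); ims[n]=im
a=cv2.resize(ims["scene"][235:290,325:385],None,fx=6.6,fy=6.6,interpolation=3);b=cv2.resize(ims["top"][220:265,375:425],None,fx=8,fy=8,interpolation=3)
C=np.zeros((364,800,3),np.uint8);C[:min(364,a.shape[0]),:a.shape[1]]=a[:364];C[:b.shape[0],400:400+b.shape[1]]=b
cv2.imwrite("pics/c5.png",C[:,:,::-1])
E
```

```text
10.9 [559.095 -87.349 141.499] [-1.514  0.631  0.874] F [ 0.45  -0.767 -1.849] 3.3783003612902816
[[ 0.568 -0.806 -0.166]
 [ 0.096 -0.136  0.986]
 [-0.817 -0.576  0.   ]]
[-0.346 -0.425  2.154  0.371  0.896 -2.24 ]
[-0.022  0.421 -0.026]
```

View pics/c5.png

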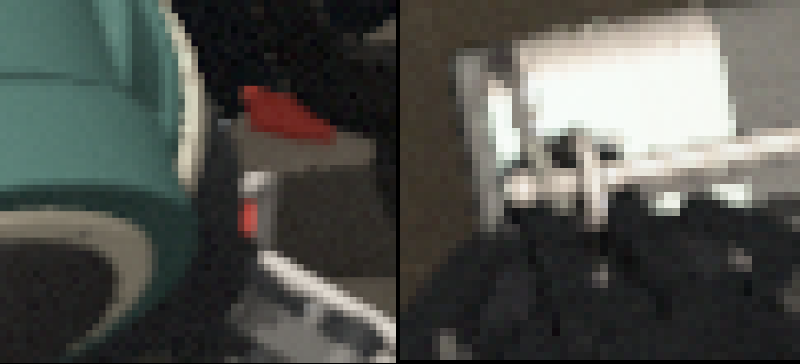

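```bash
cat >> h.py <<'E'
def tiltgo(s,z,tilt,az=9.5,pitch=55,back=6.3,up=50,**k):
    F=frame(az,pitch); p=np.array([np.cos(np.radians(az)),np.sin(np.radians(az)),0]); T=R.from_rotvec(p*np.radians(tilt)).as_matrix()
    L=HB+O*s; L[2]=z; return plan(L+T@(back*p-[0,0,up]),T@F,**k)
E
python3 - <<'E'
from h import *
a=tiltgo(8,184,0,vmax=15)
a=tiltgo(8,178,14,vmax=12,amax=5,start=a)
E
```

```text
from [558.967 -86.749 141.461] to [ 568.894 -147.572  134.   ] n 5 turn/row [0.01 0.01 0.04]
{"x":1.2,"y":0.9,"z":-12.3,"wx":0.01,"wy":0.01,"wz":0.04}
{"x":1.2,"y":0.9,"z":-12.3,"wx":0.01,"wy":0.01,"wz":0.04}
{"x":1.2,"y":0.9,"z":-12.3,"wx":0.01,"wy":0.01,"wz":0.04}
{"x":1.2,"y":0.9,"z":-12.3,"wx":0.01,"wy":0.01,"wz":0.04}
{"x":1.2,"y":0.9,"z":-12.3,"wx":0.01,"wy":0.01,"wz":0.04}
from [ 568.894 -147.572  134.   ] to [ 566.897 -135.642  129.485] n 3 turn/row [ 2.68 -3.82  0.  ]
{"x":1.2,"y":0.9,"z":4.0,"wx":2.68,"wy":-3.82,"wz":0.00}
{"x":1.5,"y":1.0,"z":3.9,"wx":2.68,"wy":-3.82,"wz":0.00}
{"x":1.8,"y":1.2,"z":3.7,"wx":2.68,"wy":-3.82,"wz":0.00}
```

Request:
servo_tool(
  increments=[
    {"x": 1.2, "y": 0.9, "z": -12.3, "wx": 0, "wy": 0, "wz": 0, "jaw": 0},
    {"x": 1.2, "y": 0.9, "z": -12.3, "wx": 0, "wy": 0, "wz": 0, "jaw": 0},
    {"x": 1.2, "y": 0.9, "z": -12.3, "wx": 0, "wy": 0, "wz": 0, "jaw": 0},
    {"x": 1.2, "y": 0.9, "z": -12.3, "wx": 0, "wy": 0, "wz": 0, "jaw": 0},
    {"x": 1.2, "y": 0.9, "z": -12.3, "wx": 0, "wy": 0, "wz": 0, "jaw": 0},
  ],
)

```text
clock: 11.5
tool_pos: [569.1, -147.6, 134.0]
eef_rot: [-1.514, 0.63, 0.874]
force: [-0.5, 0.1, -1.1]
finger_gap: 2.8
```

Request:
servo_tool(
  increments=[
    {"x": 1.2, "y": 0.9, "z": 4, "wx": 2.7, "wy": -3.8, "wz": 0, "jaw": 0},
    {"x": 1.5, "y": 1, "z": 3.9, "wx": 2.7, "wy": -3.8, "wz": 0, "jaw": 0},
    {"x": 1.8, "y": 1.2, "z": 3.7, "wx": 2.7, "wy": -3.8, "wz": 0, "jaw": 0},
    {"x": 0, "y": 0, "z": 0, "wx": 0, "wy": 0, "wz": 0, "jaw": 0},
  ],
)

```text
clock: 11.9
tool_pos: [567.0, -136.1, 128.8]
eef_rot: [-1.28, 0.535, 0.947]
force: [0.7, -0.3, -1.9]
finger_gap: 2.7
```

Request:
servo_tool(
  increments=[
    {"x": 0.9, "y": 0.6, "z": 0.2, "wx": 0, "wy": 0, "wz": 0, "jaw": 0},
    {"x": 0, "y": 0, "z": 0, "wx": 0, "wy": 0, "wz": 0, "jaw": 0},
  ],
)

```text
clock: 12.1
tool_pos: [567.0, -134.8, 128.5]
eef_rot: [-1.284, 0.535, 0.947]
force: [0.7, -0.0, -2.6]
finger_gap: 2.7
```

```bash
python3 - <<'E'
from h import *
s=st()
for n in("top","scene"):
    c,im=shot(n,"h1_"+n);marks(n,c,["large_loop","hook_tip"])
tiltgo(8,175.5,14)
E
```

```text
12.1 [ 567.026 -134.83   128.509] [-1.284  0.535  0.947] F [ 0.675 -0.042 -2.596] 2.668649744114751
[[ 0.536 -0.829 -0.161]
 [ 0.289  0.001  0.957]
 [-0.793 -0.56   0.24 ]]
[-0.543 -0.262  2.067  0.643  1.064 -2.445]
top large_loop 0.55 [ 563.986 -147.42   176.44 ] px [426. 236.]
top hook_tip 0.64 [555.98  -79.012 190.755] px [392. 240.]
scene large_loop 0.43 [ 558.462 -156.415   -2.72 ] px [382. 359.]
from [ 567.085 -134.806  128.754] to [ 566.897 -135.642  126.985] n 1 turn/row [ 0.07 -0.    0.2 ]
{"x":1.1,"y":1.1,"z":-1.2,"wx":0.07,"wy":-0.00,"wz":0.20}
```

Request:
servo_tool(
  increments=[
    {"x": 1.2, "y": 0.8, "z": -0.4, "wx": 0, "wy": 0, "wz": 0, "jaw": 0},
    {"x": 0, "y": 0, "z": 0, "wx": 0, "wy": 0, "wz": 0, "jaw": 0},
  ],
)

```text
clock: 12.6
tool_pos: [567.1, -135.0, 127.0]
eef_rot: [-1.283, 0.535, 0.947]
force: [0.2, 0.6, -0.6]
finger_gap: 2.8
```

Request:
servo_tool(
  increments=[
    {"x": 0.8, "y": 0.6, "z": -0.2, "wx": 0, "wy": 0, "wz": 0, "jaw": 0},
    {"x": 0, "y": 0, "z": 0, "wx": 0, "wy": 0, "wz": 0, "jaw": 0},
  ],
)

```text
clock: 12.8
tool_pos: [567.3, -135.1, 126.6]
eef_rot: [-1.283, 0.534, 0.946]
force: [-1.2, 0.7, 4.3]
finger_gap: 2.7
```

Request:
servo_tool(
  increments=[
    {"x": 0.8, "y": 0.6, "z": -0.2, "wx": 0, "wy": 0, "wz": 0, "jaw": 0},
    {"x": 0, "y": 0, "z": 0, "wx": 0, "wy": 0, "wz": 0, "jaw": 0},
  ],
)

```text
clock: 13.0
tool_pos: [567.6, -135.2, 126.3]
eef_rot: [-1.284, 0.534, 0.945]
force: [-3.3, -0.6, 8.9]
finger_gap: 3.3
```

Request:
servo_tool(
  increments=[
    {"x": 0.8, "y": 0.6, "z": -0.2, "wx": 0, "wy": 0, "wz": 0, "jaw": 0},
    {"x": 0, "y": 0, "z": 0, "wx": 0, "wy": 0, "wz": 0, "jaw": 0},
  ],
)

```text
clock: 13.2
tool_pos: [567.9, -135.3, 126.1]
eef_rot: [-1.284, 0.533, 0.944]
force: [-4.7, -0.0, 13.6]
finger_gap: 2.7
```

Request:
servo_tool(
  increments=[
    {"x": -1.6, "y": -1.2, "z": 0.4, "wx": 0, "wy": 0, "wz": 0, "jaw": 0},
    {"x": 0, "y": 0, "z": 0, "wx": 0, "wy": 0, "wz": 0, "jaw": 0.12},
    {"x": 0, "y": 0, "z": 0, "wx": 0, "wy": 0, "wz": 0, "jaw": 0.2},
    {"x": 0, "y": 0, "z": 0, "wx": 0, "wy": 0, "wz": 0, "jaw": 0.3},
    {"x": 0, "y": 0, "z": 0, "wx": 0, "wy": 0, "wz": 0, "jaw": 0.3},
  ],
)

```text
clock: 13.7
tool_pos: [566.9, -134.9, 125.7]
eef_rot: [-1.282, 0.535, 0.947]
force: [-0.6, 0.3, -0.3]
finger_gap: 25.6
```

Request:
servo_tool(
  increments=[
    {"x": -5, "y": 0, "z": 0, "wx": 0, "wy": 0, "wz": 0, "jaw": 0.3},
    {"x": -10, "y": 0, "z": 0, "wx": 0, "wy": 0, "wz": 0, "jaw": 0.3},
    {"x": -15, "y": 0, "z": 0, "wx": 0, "wy": 0, "wz": 0, "jaw": 0.3},
    {"x": -20, "y": 0, "z": 0, "wx": 0, "wy": 0, "wz": 0, "jaw": 0.3},
    {"x": -25, "y": 0, "z": 0, "wx": 0, "wy": 0, "wz": 0, "jaw": 0.3},
  ],
)

```text
clock: 14.2
tool_pos: [526.1, -156.8, 186.2]
eef_rot: [-1.282, 0.535, 0.947]
force: [-0.2, -0.4, -0.3]
finger_gap: 26.2
```

Request:
servo_tool(
  increments=[
    {"x": -20, "y": -8, "z": 0, "wx": 0, "wy": 0, "wz": 0, "jaw": 0.3},
    {"x": -20, "y": -20, "z": 0, "wx": 0, "wy": 0, "wz": 0, "jaw": 0.3},
    {"x": -10, "y": -25, "z": 0, "wx": 0, "wy": 0, "wz": 0, "jaw": 0.3},
    {"x": 0, "y": 0, "z": 0, "wx": 0, "wy": 0, "wz": 0, "jaw": 0.3},
  ],
)

```text
clock: 14.6
tool_pos: [545.1, -172.3, 259.0]
eef_rot: [-1.286, 0.533, 0.943]
force: [-0.6, -0.1, -0.2]
finger_gap: 25.9
```

```bash
python3 - <<'E'
from h import *
from scipy.optimize import least_squares
s=st(); print(s["joint_pos"])
for n in("top","scene"):
    c,im=shot(n,"rel_"+n);marks(n,c,["large_loop","large_mouth","large_center","small_center","small_loop","small_bottom"])
D=[([151.797,657.705,231.296],[-1.041,1.308,1.04],[1.306,.116,1.442,0,1.584,-.038]),([444.16,-21.74,224.066],[-1.664,.326,1.204],[-.431,-.7,2.182,.518,1.355,-2.617]),([442.109,-33.493,93.966],[-1.676,.311,1.201],[-.471,-.628,2.357,.579,1.159,-2.805]),([553.36,-36.26,141.1],[-1.514,.631,.875],[-.228,-.472,2.186,.294,.873,-2.092]),([567.0,-134.8,128.5],[-1.284,.535,.947],[-.543,-.262,2.067,.643,1.064,-2.445]),(s["tool_pos"],s["eef_rot"],s["joint_pos"])]
def fk(q,g):
    a1,d1,L2,L3,e,d6,b,tx,ty=g; t=q[1]+q[2]; r=a1+L2*np.sin(q[1])+L3*np.sin(t)-e*np.cos(t); z=d1+L2*np.cos(q[1])+L3*np.cos(t)+e*np.sin(t)
    A=R.from_euler('z',q[0])*R.from_euler('y',t); B=A*R.from_euler('z',q[3])*R.from_euler('y',q[4])*R.from_euler('z',q[5])
    W=A*R.from_euler('z',q[3]); 
    return R.from_euler('z',q[0]).apply([r,b,z])+B.apply([tx,ty,d6])+0
res=lambda g: np.concatenate([fk(q,g)-np.array(p) for p,w,q in D])
f=least_squares(res,[100,100,400,420,0,180,0,0,0]);print(f.x,f.fun)
E
```

```text
14.6 [ 545.096 -172.288  259.031] [-1.286  0.533  0.943] F [-0.631 -0.094 -0.15 ] 25.876002450981833
[[ 0.539 -0.827 -0.161]
 [ 0.288  0.001  0.958]
 [-0.792 -0.563  0.239]]
[-0.636 -0.345  1.917  0.609  1.305 -2.381]
[-0.636 -0.345  1.917  0.609  1.305 -2.381]
top large_loop 0.95 [ 561.971 -144.734  178.131] px [424. 237.]
top large_mouth 0.76 [ 556.159 -121.478   70.406] px [405. 243.]
top large_center 0.87 [ 558.054 -144.14    67.312] px [415. 242.]
top small_center 0.72 [481.375 214.777  25.754] px [255. 279.]
top small_loop 0.93 [482.276 104.333   6.414] px [304. 278.]
top small_bottom 0.56 [484.161 211.685  48.509] px [255. 278.]
scene large_mouth 0.71 [ 558.76  -119.651   74.62 ] px [371. 321.]
scene large_center 0.93 [ 563.958 -143.46    67.958] px [383. 330.]
[ -1.042 138.316 459.621 621.401 -81.707 289.84   25.536  -0.02    0.101] [-0.03  -0.055 -0.038 -0.056 -0.138 -0.052  0.015  0.036 -0.185  0.061
  0.117  0.004 -0.072 -0.085  0.101  0.08   0.038  0.17 ]
```

```bash
cat >> h.py <<'E'
from scipy.optimize import least_squares
G=[-1.042,138.316,459.621,621.401,-81.707,289.84,25.536,0,0]
LO=np.array([-2.83,-.83,.07,-1.14,.01,-2.97]);HI=np.array([2.83,2.19,2.5,4.28,3,2.97])
C0=np.array([[0,0,-1],[0,1,0],[1,0,0.]])
def fk(q,g=G):
    a1,d1,L2,L3,e,d6,b,tx,ty=g; t=q[1]+q[2]; r=a1+L2*np.sin(q[1])+L3*np.sin(t)-e*np.cos(t); z=d1+L2*np.cos(q[1])+L3*np.cos(t)+e*np.sin(t)
    B=R.from_euler('z',q[0])*R.from_euler('y',t)*R.from_euler('z',q[3])*R.from_euler('y',q[4])*R.from_euler('z',q[5])
    return R.from_euler('z',q[0]).apply([r,b,z])+B.apply([tx,ty,d6]),B.as_matrix()@C0
def ik(p,Rt,seed):
    def res(q):
        P_,R_=fk(q); return np.r_[(P_-p)/50,(R_-Rt).ravel()]
    f=least_squares(res,np.clip(seed,LO+.01,HI-.01),bounds=(LO,HI)); return f.x,f.cost
SE=[[a,-.3,2,d,1.2,f] for a in(-.3,.4) for d in(0,1.5,3) for f in(-2,0,2)]
def iks(p,Rt):
    out=[]
    for s in SE:
        q,c=ik(p,Rt,s)
        if c<1e-5 and not any(np.allclose(q,o,atol=.05) for o in out): out.append(q)
    return out
E
cat > search.py <<'E'
from h import *
mar=lambda q: min((q-LO).min(),(HI-q).min())
def show(n,p,Rt):
    for q in iks(np.array(p),Rt): print(n,q,"margin %.2f"%mar(q))
# pick small: tool down tilted al toward +y
for al in(20,30):
  for roll in(0,180):
    F=frame(90,90-al,roll); show("pick al%d roll%d z=%s"%(al,roll,F[:,2].round(1)),np.array([483,211,32])+19*F[:,0],F)
for (x,y) in((470,0),(500,20),(520,60)):
  for mu in(30,50,70):
    for roll in(0,180):
      F=frame(mu,35,roll); show("place %s mu%d roll%d"%((x,y),mu,roll),np.array([x,y,34])+19*F[:,0],F)
    for roll in(0,180):
      F=frame(mu-90,50,roll); show("  regrasp %s mu%d roll%d"%((x,y),mu,roll),np.array([x,y,28+55])+12*F[:,0],F)
for pt in(45,50):
  for roll in(0,180):
    T=R.from_rotvec(P*np.radians(14)).as_matrix();F=T@frame(9.5,pt,roll); L=HB+O*37-[0,0,4.5]
    show("hang pitch%d roll%d"%(pt,roll),L+T@(-np.array([0,0,50.]))+12*F[:,0],F)
E
timeout 500 python3 search.py
```

```text
pick al20 roll180 z=[1. 0. 0.] [ 0.189 -0.104  2.059  0.378  1.146  0.039] margin 0.44
pick al30 roll180 z=[1. 0. 0.] [ 0.103 -0.096  2.089  0.574  1.157 -0.136] margin 0.41
  regrasp (470, 0) mu30 roll0 [ 0.324 -0.335  2.232 -0.744  1.196  0.067] margin 0.27
place (470, 0) mu50 roll0 [-0.548 -0.263  2.38   1.086  1.156  2.746] margin 0.12
place (470, 0) mu50 roll180 [-0.548 -0.263  2.38   1.086  1.156 -0.395] margin 0.12
  regrasp (470, 0) mu50 roll0 [ 0.259 -0.512  2.35  -0.687  0.977 -0.313] margin 0.15
  regrasp (470, 0) mu50 roll180 [ 0.259 -0.512  2.35  -0.687  0.977  2.829] margin 0.14
place (470, 0) mu70 roll0 [-0.544 -0.065  2.213  0.956  1.39   2.56 ] margin 0.29
place (470, 0) mu70 roll180 [-0.544 -0.065  2.213  0.956  1.39  -0.581] margin 0.29
  regrasp (470, 0) mu70 roll0 [ 0.117 -0.668  2.438 -0.425  0.774 -0.89 ] margin 0.06
  regrasp (470, 0) mu70 roll180 [ 0.117 -0.668  2.438 -0.425  0.774  2.252] margin 0.06
place (500, 20) mu30 roll180 [-0.367 -0.414  2.485  1.188  0.756 -0.111] margin 0.01
  regrasp (500, 20) mu30 roll0 [ 0.345 -0.241  2.16  -0.748  1.193  0.098] 
[... 1163 characters left out ...]
.366 -0.308  2.211 -0.733  0.994  2.97 ] margin 0.00
place (520, 60) mu70 roll0 [-0.377 -0.015  2.165  1.029  1.272  2.637] margin 0.33
place (520, 60) mu70 roll180 [-0.377 -0.015  2.165  1.029  1.272 -0.505] margin 0.34
  regrasp (520, 60) mu70 roll0 [ 0.263 -0.448  2.31  -0.565  0.761 -0.648] margin 0.19
  regrasp (520, 60) mu70 roll180 [ 0.263 -0.448  2.31  -0.565  0.761  2.494] margin 0.19
hang pitch45 roll0 [-0.53  -0.353  2.207  0.827  0.918 -2.563] margin 0.29
hang pitch45 roll180 [-0.53  -0.353  2.207  0.827  0.918  0.579] margin 0.29
hang pitch50 roll0 [-0.511 -0.326  2.159  0.725  0.97  -2.477] margin 0.34
hang pitch50 roll180 [-0.511 -0.326  2.159  0.725  0.97   0.664] margin 0.34
```

```bash
cat >> h.py <<'E'
VM=np.array([1.89,1.89,2.22,3.14,3.14,3.14])*.07*.85
def jplan(p,Rt,seed=None,n=None,q0=None,vmax=40,amax=8):
    """joint-space path from now to pose; prints rows (start pose measured) and TCP path"""
    if q0 is None: q0=np.array(monitor.sense()["joint_pos"])
    q1,c=ik(np.array(p),Rt,q0 if seed is None else seed); print("q1",q1,"cost %.1e"%c)
    N=n or int(np.ceil(max(abs(q1-q0)/VM)))
    while 1:
        f=[fk(q0+(q1-q0)*i/N) for i in range(N+1)]
        rows=[np.r_[f[i][1].T@(f[i+1][0]-f[i][0]),R.from_matrix(f[i][1].T@f[i+1][1]).as_rotvec(degrees=True)] for i in range(N)]
        if n or max(max(np.linalg.norm(r[:3])/vmax,np.linalg.norm(r[3:])/amax) for r in rows)<=1: break
        N+=1
    print("N",N,"path",*[a[0].round(0).tolist() for a in f])
    for r in rows: print('{"x":%.1f,"y":%.1f,"z":%.1f,"wx":%.1f,"wy":%.1f,"wz":%.1f}'%tuple(r))
    return q1
PK=frame(90,50,180); pk=np.array([483,211+9.4,13.])
def place(x,y,mu,dz=1):
    m=np.array([np.cos(np.radians(mu)),np.sin(np.radians(mu)),0]); return np.array([x,y,28+dz])+[0,0,-9.4]+14.5*m,frame(mu,40,0)
E
python3 - <<'E'
from h import *
sd=[.1,-.1,2.09,.57,1.16,-.14]
q=jplan(pk-110*PK[:,0],PK,seed=sd,vmax=45)
q2,c=ik(pk,PK,q);print("pick",q2,c)
p,F=place(490,25,60)
q3,c=ik(p,F,[-.5,-.1,2.2,1,1.3,2.6]);print("place",q3,c)
F=frame(-30,50,180); 
for h in(60,130):
  q4,c=ik(np.array([490+22.5*np.cos(np.pi/3),25+22.5*np.sin(np.pi/3),28+h])+12*F[:,0],F,[.25,-.4,2.28,-.6,.8,2.5]);print("regrasp",q4,c)
E
```

```text
q1 [-0.128 -0.175  2.063  0.702  1.409 -0.302] cost 4.1e-30
N 15 path [544.0, -171.0, 255.0] [548.0, -149.0, 243.0] [550.0, -127.0, 231.0] [551.0, -105.0, 220.0] [551.0, -82.0, 208.0] [550.0, -60.0, 197.0] [548.0, -38.0, 186.0] [545.0, -16.0, 175.0] [541.0, 6.0, 165.0] [535.0, 28.0, 154.0] [529.0, 49.0, 144.0] [522.0, 70.0, 134.0] [514.0, 91.0, 125.0] [504.0, 111.0, 115.0] [494.0, 131.0, 106.0] [483.0, 150.0, 97.0]
{"x":17.7,"y":3.9,"z":17.7,"wx":7.2,"wy":-2.1,"wz":1.5}
{"x":17.8,"y":6.5,"z":16.7,"wx":7.2,"wy":-1.8,"wz":1.8}
{"x":17.9,"y":8.8,"z":15.4,"wx":7.2,"wy":-1.5,"wz":2.0}
{"x":18.0,"y":10.9,"z":13.7,"wx":7.2,"wy":-1.2,"wz":2.2}
{"x":18.0,"y":12.7,"z":11.8,"wx":7.2,"wy":-0.8,"wz":2.4}
{"x":18.1,"y":14.1,"z":9.6,"wx":7.2,"wy":-0.4,"wz":2.5}
{"x":18.2,"y":15.2,"z":7.3,"wx":7.2,"wy":-0.0,"wz":2.5}
{"x":18.2,"y":15.9,"z":4.8,"wx":7.2,"wy":0.4,"wz":2.5}
{"x":18.3,"y":16.2,"z":2.3,"wx":7.2,"wy":0.7,"wz":2.4}
{"x":18.3,"y":16.2,"z":-0.2,"wx":7.2,"wy":1.1,"wz":2.3}
{"x":18.4,"y":15.7,"z":-2.7,"wx":7.2,"wy":1.5,"wz":2.0}
{"x":18.4,"y":14.9,"z":-5.0,"wx":7.2,"wy":1.8,"wz":1.8}
{"x":18.5,"y":13.7,"z":-7.1,"wx":7.2,"wy":2.0,"wz":1.5}
{"x":18.5,"y":12.2,"z":-9.0,"wx":7.2,"wy":2.2,"wz":1.2}
{"x":18.5,"y":10.5,"z":-10.7,"wx":7.3,"wy":2.4,"wz":0.8}
pick [ 0.018 -0.059  2.115  0.763  1.195 -0.315] 1.8175532802638517e-23
place [-0.442 -0.17   2.273  0.971  1.182  2.761] 1.26997737218375e-29
regrasp [ 0.3   -0.458  2.308 -0.653  0.888  2.711] 5.8489466451806295e-30
regrasp [ 0.3   -0.533  2.236 -0.592  1.007  2.606] 8.681685954456964e-25
```

Request:
servo_tool(
  increments=[
    {"x": -32, "y": 13.6, "z": 9.6, "wx": 0, "wy": 0, "wz": 0, "jaw": 0.3},
    {"x": -32, "y": 13.6, "z": 9.6, "wx": 0, "wy": 0, "wz": 0, "jaw": 0.3},
    {"x": -32, "y": 13.6, "z": 9.6, "wx": 0, "wy": 0, "wz": 0, "jaw": 0.3},
    {"x": 0, "y": 0, "z": 0, "wx": 0, "wy": 0, "wz": 0, "jaw": 0.3},
  ],
)

```text
clock: 15.7
tool_pos: [452.6, -172.0, 318.5]
eef_rot: [-1.287, 0.535, 0.943]
force: [-0.1, -0.6, -0.2]
finger_gap: 25.6
```

```bash
python3 - <<'E'
from h import *
s=monitor.sense();print(s["tool_pos"],s["joint_pos"])
sd=[.1,-.1,2.09,.57,1.16,-.14]
q=jplan(pk-110*PK[:,0],PK,seed=sd,vmax=45)
E
```

```text
[ 452.6   -171.955  318.523] [-0.776 -0.537  1.953  0.623  1.511 -2.405]
q1 [-0.128 -0.175  2.063  0.702  1.409 -0.302] cost 4.1e-30
N 15 path [453.0, -172.0, 319.0] [464.0, -154.0, 304.0] [474.0, -136.0, 290.0] [483.0, -116.0, 275.0] [490.0, -96.0, 260.0] [497.0, -75.0, 245.0] [502.0, -54.0, 231.0] [505.0, -32.0, 216.0] [508.0, -9.0, 201.0] [509.0, 13.0, 186.0] [508.0, 36.0, 171.0] [506.0, 59.0, 156.0] [503.0, 82.0, 141.0] [497.0, 105.0, 127.0] [491.0, 127.0, 112.0] [483.0, 150.0, 97.0]
{"x":22.5,"y":-0.9,"z":11.7,"wx":7.1,"wy":-2.2,"wz":1.3}
{"x":22.8,"y":1.0,"z":11.8,"wx":7.1,"wy":-2.0,"wz":1.7}
{"x":23.0,"y":3.0,"z":11.5,"wx":7.2,"wy":-1.7,"wz":2.0}
{"x":23.3,"y":4.8,"z":10.9,"wx":7.2,"wy":-1.3,"wz":2.2}
{"x":23.5,"y":6.6,"z":10.0,"wx":7.2,"wy":-0.9,"wz":2.4}
{"x":23.7,"y":8.2,"z":8.8,"wx":7.2,"wy":-0.5,"wz":2.5}
{"x":23.9,"y":9.6,"z":7.3,"wx":7.2,"wy":-0.1,"wz":2.6}
{"x":24.1,"y":10.7,"z":5.6,"wx":7.2,"wy":0.4,"wz":2.5}
{"x":24.3,"y":11.5,"z":3.7,"wx":7.2,"wy":0.8,"wz":2.4}
{"x":24.5,"y":12.0,"z":1.7,"wx":7.2,"wy":1.2,"wz":2.3}
{"x":24.6,"y":12.1,"z":-0.4,"wx":7.3,"wy":1.5,"wz":2.0}
{"x":24.8,"y":11.8,"z":-2.4,"wx":7.3,"wy":1.9,"wz":1.7}
{"x":24.9,"y":11.2,"z":-4.4,"wx":7.3,"wy":2.1,"wz":1.4}
{"x":25.0,"y":10.3,"z":-6.3,"wx":7.3,"wy":2.3,"wz":1.0}
{"x":25.1,"y":9.0,"z":-8.0,"wx":7.3,"wy":2.5,"wz":0.6}
```

Request:
servo_tool(
  increments=[
    {"x": 22.5, "y": -1, "z": 11.7, "wx": 7.1, "wy": -2.2, "wz": 1.3, "jaw": 0.3},
    {"x": 22.8, "y": 1, "z": 11.8, "wx": 7.1, "wy": -2, "wz": 1.7, "jaw": 0.3},
    {"x": 23, "y": 3, "z": 11.5, "wx": 7.2, "wy": -1.7, "wz": 2, "jaw": 0.3},
    {"x": 23.3, "y": 4.8, "z": 10.9, "wx": 7.2, "wy": -1.3, "wz": 2.2, "jaw": 0.3},
    {"x": 23.5, "y": 6.6, "z": 10, "wx": 7.2, "wy": -0.9, "wz": 2.4, "jaw": 0.3},
  ],
)

```text
clock: 16.2
tool_pos: [498.1, -73.7, 240.5]
eef_rot: [-0.605, 0.763, 0.912]
force: [1.2, -0.9, 0.0]
finger_gap: 25.5
```

Request:
servo_tool(
  increments=[
    {"x": 23.7, "y": 8.2, "z": 8.8, "wx": 7.2, "wy": -0.5, "wz": 2.5, "jaw": 0.3},
    {"x": 23.9, "y": 9.6, "z": 7.3, "wx": 7.2, "wy": 0, "wz": 2.6, "jaw": 0.3},
    {"x": 24, "y": 10.7, "z": 5.6, "wx": 7.2, "wy": 0.4, "wz": 2.5, "jaw": 1},
    {"x": 24.3, "y": 11.5, "z": 3.7, "wx": 7.2, "wy": 0.8, "wz": 2.4, "jaw": 1},
    {"x": 24.5, "y": 12, "z": 1.7, "wx": 7.2, "wy": 1.2, "wz": 2.3, "jaw": 1},
  ],
)

```text
clock: 16.7
tool_pos: [508.8, 37.9, 166.4]
eef_rot: [0.015, 1.102, 0.806]
force: [-0.3, 0.1, -1.0]
finger_gap: 68.3
```

Request:
servo_tool(
  increments=[
    {"x": 24.6, "y": 12, "z": -0.4, "wx": 7.3, "wy": 1.5, "wz": 2, "jaw": 1},
    {"x": 24.8, "y": 11.8, "z": -2.4, "wx": 7.3, "wy": 1.9, "wz": 1.7, "jaw": 1},
    {"x": 24.9, "y": 11.2, "z": -4.4, "wx": 7.3, "wy": 2.1, "wz": 1.4, "jaw": 1},
    {"x": 25, "y": 10.3, "z": -6.3, "wx": 7.3, "wy": 2.3, "wz": 1, "jaw": 1},
    {"x": 0, "y": 0, "z": 0, "wx": 0, "wy": 0, "wz": 0, "jaw": 1},
  ],
)

```text
clock: 17.2
tool_pos: [490.0, 130.2, 105.8]
eef_rot: [0.453, 1.429, 0.613]
force: [0.4, -0.4, 0.2]
finger_gap: 85.1
```

```bash
python3 - <<'E'
from h import *
s=st()
for i in range(2):
  c,im=shot("wrist","w3"); marks("wrist",c,["small_center","small_loop","small_bottom"])
plan(pk-80*PK[:,0],PK)
E
```

```text
17.2 [489.992 130.171 105.784] [0.453 1.429 0.613] F [ 0.405 -0.372  0.19 ] 85.07102992367068
[[ 0.034 -0.119  0.992]
 [ 0.637  0.768  0.071]
 [-0.77   0.629  0.102]]
[-0.165 -0.189  2.058  0.697  1.412 -0.437]
wrist small_loop 0.94 [484.629 108.171   7.272] px [283. 396.]
wrist small_bottom 0.69 [487.037 213.904  52.249] px [310. 190.]
wrist small_center 0.95 [487.364 213.438  24.305] px [302. 212.]
wrist small_loop 0.63 [480.767 107.239   8.524] px [272. 392.]
wrist small_bottom 0.63 [484.846 209.778  52.659] px [301. 194.]
from [491.595 127.622 108.908] to [483.    168.977  74.284] n 2 turn/row [3.59 1.15 0.31]
{"x":26.3,"y":5.6,"z":-4.7,"wx":3.59,"wy":1.15,"wz":0.31}
{"x":26.4,"y":5.1,"z":-4.5,"wx":3.59,"wy":1.15,"wz":0.31}
```

Request:
servo_tool(
  increments=[
    {"x": 26, "y": 5.5, "z": -4.5, "wx": 3.6, "wy": 1.2, "wz": 0.3, "jaw": 1},
    {"x": 26, "y": 5.5, "z": -4.5, "wx": 3.6, "wy": 1.2, "wz": 0.3, "jaw": 1},
    {"x": 0, "y": 0, "z": 0, "wx": 0, "wy": 0, "wz": 0, "jaw": 1},
  ],
)

```text
clock: 17.9
tool_pos: [481.6, 170.3, 72.8]
eef_rot: [0.548, 1.508, 0.546]
force: [-0.3, -0.4, -0.2]
finger_gap: 85.1
```

```bash
python3 - <<'E'
from h import *
s=monitor.sense();print(fk(s["joint_pos"]))
plan(pk+[1.5,0,0],PK,vmax=20,start=fk(s["joint_pos"]))
E
```

```text
(array([481.514, 170.43 ,  72.663]), array([[-0.006,  0.003,  1.   ],
       [ 0.643,  0.766,  0.001],
       [-0.766,  0.643, -0.007]]))
from [481.514 170.43   72.663] to [484.5 220.4  13. ] n 4 turn/row [-0.05 -0.09  0.  ]
{"x":19.5,"y":-0.0,"z":0.9,"wx":-0.05,"wy":-0.09,"wz":0.00}
{"x":19.5,"y":-0.0,"z":0.8,"wx":-0.05,"wy":-0.09,"wz":0.00}
{"x":19.5,"y":-0.0,"z":0.8,"wx":-0.05,"wy":-0.09,"wz":0.00}
{"x":19.5,"y":-0.0,"z":0.8,"wx":-0.05,"wy":-0.09,"wz":0.00}
```

Request:
servo_tool(
  increments=[
    {"x": 19.5, "y": 0, "z": 0.8, "wx": 0, "wy": 0, "wz": 0, "jaw": 1},
    {"x": 19.5, "y": 0, "z": 0.8, "wx": 0, "wy": 0, "wz": 0, "jaw": 1},
    {"x": 19.5, "y": 0, "z": 0.8, "wx": 0, "wy": 0, "wz": 0, "jaw": 1},
    {"x": 19.5, "y": 0, "z": 0.8, "wx": 0, "wy": 0, "wz": 0, "jaw": 1},
    {"x": 0, "y": 0, "z": 0, "wx": 0, "wy": 0, "wz": 0, "jaw": 0.8},
  ],
  squeeze=60,
)

```text
clock: 18.4
tool_pos: [485.2, 219.6, 13.8]
eef_rot: [0.545, 1.505, 0.547]
force: [-0.5, -1.1, 0.1]
finger_gap: 73.6
```

Request:
servo_tool(
  increments=[
    {"x": 0, "y": 0, "z": 0, "wx": 0, "wy": 0, "wz": 0, "jaw": 0.5},
    {"x": 0, "y": 0, "z": 0, "wx": 0, "wy": 0, "wz": 0, "jaw": 0.4},
    {"x": 0, "y": 0, "z": 0, "wx": 0, "wy": 0, "wz": 0, "jaw": 0.3},
    {"x": 0, "y": 0, "z": 0, "wx": 0, "wy": 0, "wz": 0, "jaw": 0.3},
  ],
)

```text
clock: 18.8
tool_pos: [486.5, 218.9, 15.9]
eef_rot: [0.546, 1.502, 0.547]
force: [-0.4, -3.8, 6.1]
finger_gap: 55.0
```

```bash
python3 - <<'E'
from h import *
s=st();q0=np.array(s["joint_pos"])
c,im=shot("wrist","w4"); marks("wrist",c,["small_loop","small_center","small_bottom"])
p,F=place(490,25,60)
# lift 120 vertically then joint path to 60 above place
pl=fk(q0)[0]+[0,-10,120]; qa,cc=ik(pl,fk(q0)[1],q0); print("lift q",qa,cc, fk(q0)[1].T@np.array([0,-10,120]))
qb=jplan(p+[0,0,60],F,seed=[-.5,-.1,2.2,1,1.3,2.6],q0=qa)
E
```

```text
18.8 [486.49  218.928  15.942] [0.546 1.502 0.547] F [-0.449 -3.79   6.063] 55.00604910115314
[[-0.001  0.     1.   ]
 [ 0.643  0.766  0.001]
 [-0.766  0.643 -0.001]]
[ 0.015 -0.055  2.106  0.76   1.201 -0.313]
wrist small_bottom 0.8 [489.526 213.6    51.177] px [323. 303.]
lift q [-0.006 -0.209  2.025  0.712  1.388 -0.164] 5.125260769300389e-26 [-98.361  69.463  -0.132]
q1 [-0.442 -0.277  2.243  0.93   1.261  2.88 ] cost 5.0e-18
N 26 path [486.0, 209.0, 136.0] [488.0, 203.0, 133.0] [489.0, 196.0, 131.0] [490.0, 189.0, 129.0] [492.0, 183.0, 127.0] [493.0, 176.0, 125.0] [494.0, 170.0, 122.0] [495.0, 163.0, 120.0] [496.0, 157.0, 118.0] [497.0, 150.0, 116.0] [497.0, 143.0, 114.0] [498.0, 137.0, 112.0] [499.0, 130.0, 109.0] [499.0, 123.0, 107.0] [499.0, 117.0, 105.0] [500.0, 110.0, 103.0] [500.0, 104.0, 101.0] [500.0, 97.0, 99.0] [500.0, 90.0, 97.0] [500.0, 84.0, 94.0] [500.0, 77.0, 92.0] [500.0, 71.0, 90.0] [499.0, 64.0, 88.0] [499.0, 57.0, 86.0] [499.0, 51.0, 84.0] [498.0, 44.0, 82.0] [497.0, 38.0, 80.0]
{"x":-2.5,"y":-6.4,"z":1.5,"wx":7.7,"wy":-0.7,"wz":0.5}
{"x":-2.5,"y":-6.2,"z":2.3
[... 647 characters left out ...]
.0,"y":2.0,"z":6.0,"wx":7.7,"wy":0.4,"wz":0.8}
{"x":-3.0,"y":2.8,"z":5.6,"wx":7.7,"wy":0.5,"wz":0.8}
{"x":-3.0,"y":3.5,"z":5.2,"wx":7.7,"wy":0.6,"wz":0.7}
{"x":-3.1,"y":4.1,"z":4.7,"wx":7.7,"wy":0.7,"wz":0.6}
{"x":-3.1,"y":4.7,"z":4.1,"wx":7.7,"wy":0.8,"wz":0.5}
{"x":-3.1,"y":5.2,"z":3.5,"wx":7.7,"wy":0.8,"wz":0.5}
{"x":-3.1,"y":5.5,"z":2.8,"wx":7.7,"wy":0.9,"wz":0.4}
{"x":-3.2,"y":5.8,"z":2.0,"wx":7.7,"wy":0.9,"wz":0.3}
{"x":-3.2,"y":6.0,"z":1.3,"wx":7.7,"wy":0.9,"wz":0.2}
{"x":-3.2,"y":6.1,"z":0.5,"wx":7.7,"wy":1.0,"wz":0.0}
{"x":-3.2,"y":6.1,"z":-0.3,"wx":7.7,"wy":1.0,"wz":-0.1}
{"x":-3.2,"y":6.0,"z":-1.1,"wx":7.7,"wy":1.0,"wz":-0.2}
{"x":-3.3,"y":5.8,"z":-1.9,"wx":7.7,"wy":0.9,"wz":-0.3}
```

Request:
servo_tool(
  increments=[
    {"x": -12, "y": 8.5, "z": 0, "wx": 0, "wy": 0, "wz": 0, "jaw": 0.3},
    {"x": -29, "y": 20.3, "z": 0, "wx": 0, "wy": 0, "wz": 0, "jaw": 0.3},
    {"x": -29, "y": 20.3, "z": 0, "wx": 0, "wy": 0, "wz": 0, "jaw": 0.3},
    {"x": -28.4, "y": 20.3, "z": 0, "wx": 0, "wy": 0, "wz": 0, "jaw": 0.3},
    {"x": -2.5, "y": -6.4, "z": 1.5, "wx": 7.7, "wy": -0.7, "wz": 0.5, "jaw": 0.3},
  ],
)

```text
clock: 19.5
tool_pos: [489.4, 202.8, 139.2]
eef_rot: [0.657, 1.527, 0.452]
force: [0.7, 0.6, -1.6]
finger_gap: 55.2
```

Request:
servo_tool(
  increments=[
    {"x": -2.5, "y": -6.2, "z": 2.3, "wx": 7.7, "wy": -0.6, "wz": 0.5, "jaw": 0.3},
    {"x": -2.6, "y": -5.8, "z": 3, "wx": 7.7, "wy": -0.6, "wz": 0.6, "jaw": 0.3},
    {"x": -2.6, "y": -5.3, "z": 3.7, "wx": 7.7, "wy": -0.5, "wz": 0.7, "jaw": 0.3},
    {"x": -2.7, "y": -4.8, "z": 4.4, "wx": 7.7, "wy": -0.4, "wz": 0.7, "jaw": 0.3},
    {"x": -2.7, "y": -4.2, "z": 4.9, "wx": 7.7, "wy": -0.4, "wz": 0.8, "jaw": 0.3},
  ],
)

```text
clock: 20.0
tool_pos: [493.8, 169.5, 122.6]
eef_rot: [1.227, 1.625, -0.06]
force: [0.0, 0.2, -0.1]
finger_gap: 55.2
```

Request:
servo_tool(
  increments=[
    {"x": -2.7, "y": -3.5, "z": 5.4, "wx": 7.7, "wy": -0.3, "wz": 0.8, "jaw": 0.3},
    {"x": -2.8, "y": -2.8, "z": 5.8, "wx": 7.7, "wy": -0.2, "wz": 0.9, "jaw": 0.3},
    {"x": -2.8, "y": -2, "z": 6.1, "wx": 7.7, "wy": -0.1, "wz": 0.9, "jaw": 0.3},
    {"x": -2.8, "y": -1.2, "z": 6.3, "wx": 7.7, "wy": 0, "wz": 0.9, "jaw": 0.3},
    {"x": -2.9, "y": -0.4, "z": 6.4, "wx": 7.7, "wy": 0.1, "wz": 0.9, "jaw": 0.3},
  ],
)

```text
clock: 20.5
tool_pos: [498.0, 136.5, 111.8]
eef_rot: [1.786, 1.596, -0.6]
force: [0.1, -0.5, -0.7]
finger_gap: 55.5
```

Request:
servo_tool(
  increments=[
    {"x": -2.9, "y": 0.4, "z": 6.3, "wx": 7.7, "wy": 0.2, "wz": 0.9, "jaw": 0.3},
    {"x": -2.9, "y": 1.3, "z": 6.2, "wx": 7.7, "wy": 0.3, "wz": 0.8, "jaw": 0.3},
    {"x": -3, "y": 2, "z": 6, "wx": 7.7, "wy": 0.4, "wz": 0.8, "jaw": 0.3},
    {"x": -3, "y": 2.8, "z": 5.6, "wx": 7.7, "wy": 0.5, "wz": 0.8, "jaw": 0.3},
    {"x": -3, "y": 3.5, "z": 5.2, "wx": 7.7, "wy": 0.6, "wz": 0.7, "jaw": 0.3},
  ],
)

```text
clock: 21.0
tool_pos: [500.2, 103.4, 101.3]
eef_rot: [2.324, 1.438, -1.174]
force: [0.5, -0.7, -1.5]
finger_gap: 55.1
```

Request:
servo_tool(
  increments=[
    {"x": -3, "y": 4.1, "z": 4.7, "wx": 7.7, "wy": 0.7, "wz": 0.6, "jaw": 0.3},
    {"x": -3, "y": 4.7, "z": 4.1, "wx": 7.7, "wy": 0.8, "wz": 0.5, "jaw": 0.3},
    {"x": -3, "y": 5.2, "z": 3.5, "wx": 7.7, "wy": 0.8, "wz": 0.5, "jaw": 0.3},
    {"x": -3, "y": 5.5, "z": 2.8, "wx": 7.7, "wy": 0.9, "wz": 0.4, "jaw": 0.3},
    {"x": -3, "y": 5.8, "z": 2, "wx": 7.7, "wy": 0.9, "wz": 0.3, "jaw": 0.3},
  ],
)

```text
clock: 21.5
tool_pos: [500.4, 70.7, 90.5]
eef_rot: [-2.212, -0.879, 1.408]
force: [0.0, 0.1, -1.1]
finger_gap: 55.2
```

```bash
python3 - <<'E'
from h import *
s=st(); q0=np.array(s["joint_pos"])
for n in("top","scene"):
  c,im=shot(n,"roll_"+n); marks(n,c,["small_loop","small_center","small_bottom"])
p,F=place(490,25,60)
jplan(p+[0,0,60],F,q0=q0)
E
```

```text
21.5 [500.448  70.671  90.499] [-2.212 -0.879  1.408] F [ 0.045  0.132 -1.078] 55.15657654874424
[[ 0.305  0.303 -0.903]
 [ 0.678 -0.735 -0.018]
 [-0.669 -0.606 -0.43 ]]
[-0.355 -0.265  2.2    0.885  1.282  2.291]
top small_loop 0.76 [451.334  88.031 188.991] px [308. 294.]
top small_center 0.73 [496.258  59.855  96.14 ] px [323. 271.]
top small_bottom 0.63 [497.721  35.471  99.2  ] px [334. 271.]
scene small_loop 0.61 [ 563.735 -155.05    -0.425] px [383. 356.]
scene small_center 0.51 [498.204  61.879  98.216] px [282. 272.]
q1 [-0.442 -0.277  2.243  0.93   1.261  2.88 ] cost 4.6e-24
N 5 path [500.0, 71.0, 90.0] [500.0, 64.0, 88.0] [499.0, 57.0, 86.0] [499.0, 51.0, 84.0] [498.0, 44.0, 82.0] [497.0, 38.0, 80.0]
{"x":-3.2,"y":6.1,"z":1.5,"wx":7.8,"wy":0.9,"wz":0.1}
{"x":-3.2,"y":6.2,"z":0.6,"wx":7.8,"wy":1.0,"wz":-0.0}
{"x":-3.3,"y":6.2,"z":-0.2,"wx":7.8,"wy":1.0,"wz":-0.1}
{"x":-3.3,"y":6.1,"z":-1.0,"wx":7.8,"wy":0.9,"wz":-0.2}
{"x":-3.3,"y":5.9,"z":-1.8,"wx":7.8,"wy":0.9,"wz":-0.3}
```

Request:
servo_tool(
  increments=[
    {"x": -3.2, "y": 6.1, "z": 1.5, "wx": 7.8, "wy": 0.9, "wz": 0.1, "jaw": 0.3},
    {"x": -3.2, "y": 6.2, "z": 0.6, "wx": 7.8, "wy": 1, "wz": 0, "jaw": 0.3},
    {"x": -3.3, "y": 6.2, "z": -0.2, "wx": 7.8, "wy": 1, "wz": -0.1, "jaw": 0.3},
    {"x": -3.3, "y": 6.1, "z": -1, "wx": 7.8, "wy": 0.9, "wz": -0.2, "jaw": 0.3},
    {"x": -3.3, "y": 5.9, "z": -1.8, "wx": 7.8, "wy": 0.9, "wz": -0.3, "jaw": 0.3},
  ],
)

```text
clock: 22.4
tool_pos: [497.6, 37.8, 78.8]
eef_rot: [-1.72, -0.305, 1.338]
force: [-0.7, -0.1, -0.6]
finger_gap: 55.3
```

```bash
python3 - <<'E'
from h import *
s=st(); p,F=place(490,25,60)
plan(p+[0,0,12],F,vmax=16,start=fk(s["joint_pos"]))
c,im=shot("top","pl_top"); marks("top",c,["small_loop","small_center","small_bottom"])
E
```

```text
22.4 [497.606  37.827  78.844] [-1.72  -0.305  1.338] F [-0.662 -0.053 -0.638] 55.303704434576865
[[ 0.382 -0.319 -0.867]
 [ 0.663 -0.559  0.498]
 [-0.643 -0.766 -0.002]]
[-0.441 -0.275  2.243  0.93   1.26   2.876]
from [497.563  38.005  78.685] to [497.25   37.557  31.6  ] n 3 turn/row [ 0.06  0.02 -0.02]
{"x":10.0,"y":12.1,"z":0.0,"wx":0.06,"wy":0.02,"wz":-0.02}
{"x":10.0,"y":12.1,"z":0.0,"wx":0.06,"wy":0.02,"wz":-0.02}
{"x":10.0,"y":12.1,"z":0.0,"wx":0.06,"wy":0.02,"wz":-0.02}
top small_loop 0.89 [501.903  39.895 189.463] px [332. 268.]
top small_center 0.56 [488.832  27.937  85.565] px [338. 275.]
top small_bottom 0.97 [482.898   6.351  82.641] px [347. 277.]
```

Request:
servo_tool(
  increments=[
    {"x": 10, "y": 12.1, "z": 0, "wx": 0, "wy": 0, "wz": 0, "jaw": 0.3},
    {"x": 10, "y": 12.1, "z": 0, "wx": 0, "wy": 0, "wz": 0, "jaw": 0.3},
    {"x": 10, "y": 12.1, "z": 0, "wx": 0, "wy": 0, "wz": 0, "jaw": 0.3},
    {"x": 4, "y": 4.7, "z": 0, "wx": 0, "wy": 0, "wz": 0, "jaw": 0.3},
    {"x": 0, "y": 0, "z": 0, "wx": 0, "wy": 0, "wz": 0, "jaw": 0.3},
  ],
)

```text
clock: 23.1
tool_pos: [497.3, 37.8, 24.5]
eef_rot: [-1.723, -0.309, 1.34]
force: [0.0, -0.3, -0.5]
finger_gap: 54.8
```

Request:
servo_tool(
  increments=[
    {"x": 1.3, "y": 1.5, "z": 0, "wx": 0, "wy": 0, "wz": 0, "jaw": 0.3},
    {"x": 0, "y": 0, "z": 0, "wx": 0, "wy": 0, "wz": 0, "jaw": 0.3},
  ],
)

```text
clock: 23.3
tool_pos: [497.8, 37.4, 23.8]
eef_rot: [-1.725, -0.308, 1.339]
force: [-0.4, 0.3, -0.6]
finger_gap: 55.5
```

Request:
servo_tool(
  increments=[
    {"x": 1.3, "y": 1.5, "z": 0, "wx": 0, "wy": 0, "wz": 0, "jaw": 0.3},
    {"x": 0, "y": 0, "z": 0, "wx": 0, "wy": 0, "wz": 0, "jaw": 0.3},
  ],
)

```text
clock: 23.5
tool_pos: [498.3, 37.5, 23.0]
eef_rot: [-1.725, -0.31, 1.337]
force: [-2.9, 1.5, 8.6]
finger_gap: 55.2
```

Request:
servo_tool(
  increments=[
    {"x": 1, "y": 1.2, "z": 0, "wx": 0, "wy": 0, "wz": 0, "jaw": 0.3},
    {"x": 0, "y": 0, "z": 0, "wx": 0, "wy": 0, "wz": 0, "jaw": 0.3},
  ],
)

```text
clock: 23.7
tool_pos: [498.9, 37.6, 23.0]
eef_rot: [-1.725, -0.312, 1.336]
force: [-11.4, -1.0, 27.3]
finger_gap: 55.0
```

Request:
servo_tool(
  increments=[
    {"x": -1.1, "y": -1.3, "z": 0, "wx": 0, "wy": 0, "wz": 0, "jaw": 0.3},
    {"x": 0, "y": 0, "z": 0, "wx": 0, "wy": 0, "wz": 0, "jaw": 0.7},
    {"x": 0, "y": 0, "z": 0, "wx": 0, "wy": 0, "wz": 0, "jaw": 0.9},
    {"x": 0, "y": 0, "z": 0, "wx": 0, "wy": 0, "wz": 0, "jaw": 1},
    {"x": 0, "y": 0, "z": 0, "wx": 0, "wy": 0, "wz": 0, "jaw": 1},
  ],
)

```text
clock: 24.2
tool_pos: [497.6, 37.5, 21.6]
eef_rot: [-1.724, -0.308, 1.339]
force: [0.2, 0.9, 0.3]
finger_gap: 85.3
```

Request:
servo_tool(
  increments=[
    {"x": -8, "y": 0, "z": 0, "wx": 0, "wy": 0, "wz": 0, "jaw": 1},
    {"x": -20, "y": 0, "z": 0, "wx": 0, "wy": 0, "wz": 0, "jaw": 1},
    {"x": -30, "y": 0, "z": 0, "wx": 0, "wy": 0, "wz": 0, "jaw": 1},
    {"x": -30, "y": 0, "z": 0, "wx": 0, "wy": 0, "wz": 0, "jaw": 1},
    {"x": -30, "y": 0, "z": 0, "wx": 0, "wy": 0, "wz": 0, "jaw": 1},
  ],
)

```text
clock: 24.7
tool_pos: [451.8, -41.7, 98.7]
eef_rot: [-1.724, -0.307, 1.339]
force: [0.1, 0.3, -0.5]
finger_gap: 85.1
```

```bash
python3 - <<'E'
from h import *
s=st(); q0=np.array(s["joint_pos"])
for i in range(2):
 for n in("top","scene"):
  c,im=shot(n,"stood_"+n); marks(n,c,["small_loop","small_center","small_bottom"])
E
```

```text
24.7 [451.78  -41.677  98.722] [-1.724 -0.307  1.339] F [ 0.132  0.326 -0.493] 85.1498094688472
[[ 0.382 -0.316 -0.869]
 [ 0.663 -0.561  0.495]
 [-0.644 -0.765 -0.005]]
[-0.662 -0.313  2.235  0.868  1.45   2.778]
top small_loop 0.61 [502.826  40.516 133.849] px [332. 268.]
top small_center 0.96 [492.091  26.496  26.893] px [338. 273.]
top small_bottom 0.58 [479.913   8.26   24.719] px [346. 279.]
scene small_loop 0.84 [501.878  45.906 134.577] px [288. 262.]
scene small_center 0.63 [650.059  24.582  -0.84 ] px [350. 280.]
top small_loop 0.97 [503.325  38.168 135.952] px [333. 268.]
top small_center 0.6 [494.171  26.819  29.683] px [338. 272.]
top small_bottom 0.79 [483.427   7.477  27.004] px [346. 277.]
scene small_loop 0.79 [500.836  44.962 138.972] px [288. 261.]
scene small_center 0.53 [493.226  26.61   28.299] px [292. 307.]
```

Request:
servo_tool(
  increments=[
    {"x": -21, "y": -25, "z": 0, "wx": 0, "wy": 0, "wz": 0, "jaw": 0.6},
    {"x": -21, "y": -25, "z": 0, "wx": 0, "wy": 0, "wz": 0, "jaw": 0.6},
    {"x": -21, "y": -25, "z": 0, "wx": 0, "wy": 0, "wz": 0, "jaw": 0.6},
    {"x": -21, "y": -25, "z": 0, "wx": 0, "wy": 0, "wz": 0, "jaw": 0.6},
    {"x": 0, "y": 0, "z": 0, "wx": 0, "wy": 0, "wz": 0, "jaw": 0.6},
  ],
)

```text
clock: 26.0
tool_pos: [452.5, -42.6, 231.1]
eef_rot: [-1.733, -0.314, 1.335]
force: [0.3, 0.1, -0.6]
finger_gap: 51.6
```

```bash
python3 - <<'E'
from h import *
s=st(); q0=np.array(s["joint_pos"])
F=frame(-30,50,180); H=np.array([502.3,43.5,85]); t=H+12*F[:,0]
q=jplan(t+[0,0,105],F,seed=[.3,-.53,2.24,-.6,1,2.6],q0=q0)
print(ik(t,F,q)[0])
E
```

```text
26.0 [452.526 -42.65  231.051] [-1.733 -0.314  1.335] F [ 0.29   0.101 -0.597] 51.5697256362006
[[ 0.385 -0.307 -0.87 ]
 [ 0.662 -0.565  0.492]
 [-0.643 -0.766 -0.014]]
[-0.664 -0.445  2.103  0.863  1.619  2.968]
q1 [ 0.296 -0.553  2.197 -0.571  1.055  2.564] cost 2.6e-28
N 17 path [453.0, -43.0, 231.0] [450.0, -34.0, 212.0] [446.0, -27.0, 194.0] [443.0, -22.0, 178.0] [440.0, -18.0, 163.0] [438.0, -16.0, 151.0] [438.0, -15.0, 142.0] [438.0, -14.0, 134.0] [440.0, -14.0, 129.0] [443.0, -14.0, 126.0] [448.0, -13.0, 126.0] [454.0, -12.0, 127.0] [462.0, -9.0, 131.0] [470.0, -4.0, 138.0] [480.0, 3.0, 146.0] [490.0, 13.0, 156.0] [499.0, 25.0, 168.0] [509.0, 40.0, 181.0]
{"x":17.3,"y":10.9,"z":7.3,"wx":-3.4,"wy":-1.4,"wz":5.0}
{"x":15.9,"y":9.1,"z":6.8,"wx":-3.8,"wy":-1.3,"wz":4.9}
{"x":14.3,"y":7.4,"z":6.0,"wx":-4.1,"wy":-1.2,"wz":4.9}
{"x":12.7,"y":5.7,"z":5.0,"wx":-4.4,"wy":-1.0,"wz":4.8}
{"x":10.9,"y":4.3,"z":3.8,"wx":-4.7,"wy":-0.9,"wz":4.7}
{"x":9.1,"y":3.0,"z":2.4,"wx":-5.0,"wy":-0.7,"wz":4.6}
{"x":7.2,"y":2.0,"z":0.9,"wx":-5.2,"wy":-0.6,"wz":4.6}
{"x":5.3,"y":1.2,"z":-0.9,"wx":-5.5,"wy":-0.4,"wz":4.5}
{"x":3.4,"y":0.6,"z":-2.7,"wx":-5.7,"wy":-0.2,"wz":4.5}
{"x":1.4,"y":0.3,"z":-4.7,"wx":-5.8,"wy":0.0,"wz":4.4}
{"x":-0.5,"y":0.3,"z":-6.7,"wx":-5.9,"wy":0.2,"wz":4.4}
{"x":-2.4,"y":0.6,"z":-8.8,"wx":-6.0,"wy":0.4,"wz":4.4}
{"x":-4.2,"y":1.2,"z":-10.8,"wx":-6.1,"wy":0.6,"wz":4.4}
{"x":-5.9,"y":2.1,"z":-12.8,"wx":-6.2,"wy":0.8,"wz":4.4}
{"x":-7.6,"y":3.2,"z":-14.7,"wx":-6.2,"wy":1.0,"wz":4.4}
{"x":-9.2,"y":4.7,"z":-16.5,"wx":-6.2,"wy":1.2,"wz":4.5}
{"x":-10.6,"y":6.4,"z":-18.2,"wx":-6.2,"wy":1.3,"wz":4.6}
[ 0.296 -0.452  2.309 -0.656  0.88   2.714]
```

```bash
python3 - <<'E'
from h import *
s=monitor.sense(); q0=np.array(s["joint_pos"])
F=frame(-30,50,180); H=np.array([502.3,43.5,85]); t=H+12*F[:,0]
q=jplan(t+[10,-10,165],F,seed=[.3,-.53,2.24,-.6,1,2.6],q0=q0)
E
```

```text
q1 [ 0.263 -0.563  2.105 -0.529  1.124  2.473] cost 2.6e-30
N 17 path [453.0, -43.0, 231.0] [450.0, -34.0, 216.0] [448.0, -28.0, 202.0] [446.0, -24.0, 189.0] [444.0, -21.0, 179.0] [444.0, -19.0, 171.0] [444.0, -18.0, 165.0] [446.0, -17.0, 161.0] [448.0, -17.0, 159.0] [453.0, -17.0, 159.0] [458.0, -16.0, 162.0] [465.0, -15.0, 167.0] [473.0, -12.0, 175.0] [481.0, -8.0, 184.0] [491.0, -2.0, 195.0] [500.0, 7.0, 209.0] [510.0, 17.0, 224.0] [519.0, 30.0, 241.0]
{"x":14.5,"y":8.1,"z":6.2,"wx":-3.9,"wy":-1.3,"wz":4.9}
{"x":12.9,"y":6.5,"z":5.5,"wx":-4.2,"wy":-1.2,"wz":4.8}
{"x":11.3,"y":5.0,"z":4.6,"wx":-4.5,"wy":-1.1,"wz":4.7}
{"x":9.6,"y":3.7,"z":3.5,"wx":-4.8,"wy":-1.0,"wz":4.6}
{"x":7.8,"y":2.5,"z":2.3,"wx":-5.0,"wy":-0.9,"wz":4.6}
{"x":6.0,"y":1.6,"z":0.8,"wx":-5.2,"wy":-0.7,"wz":4.5}
{"x":4.1,"y":0.9,"z":-0.8,"wx":-5.4,"wy":-0.6,"wz":4.4}
{"x":2.2,"y":0.5,"z":-2.4,"wx":-5.6,"wy":-0.4,"wz":4.4}
{"x":0.3,"y":0.4,"z":-4.2,"wx":-5.7,"wy":-0.3,"wz":4.3}
{"x":-1.6,"y":0.6,"z":-6.0,"wx":-5.8,"wy":-0.1,"wz":4.3}
{"x":-3.4,"y":1.0,"z":-7.8,"wx":-5.9,"wy":0.1,"wz":4.3}
{"x":-5.2,"y":1.7,"z":-9.5,"wx":-6.0,"wy":0.2,"wz":4.3}
{"x":-6.9,"y":2.7,"z":-11.2,"wx":-6.0,"wy":0.4,"wz":4.3}
{"x":-8.6,"y":4.0,"z":-12.8,"wx":-6.0,"wy":0.5,"wz":4.4}
{"x":-10.1,"y":5.6,"z":-14.3,"wx":-6.0,"wy":0.7,"wz":4.4}
{"x":-11.6,"y":7.4,"z":-15.5,"wx":-6.0,"wy":0.8,"wz":4.5}
{"x":-12.9,"y":9.4,"z":-16.6,"wx":-5.9,"wy":0.9,"wz":4.6}
```

Good, this path stays clear.

Request:
servo_tool(
  increments=[
    {"x": 14.5, "y": 8, "z": 6.2, "wx": -3.9, "wy": -1.3, "wz": 4.9, "jaw": 0.6},
    {"x": 13, "y": 6.5, "z": 5.5, "wx": -4.2, "wy": -1.2, "wz": 4.8, "jaw": 0.6},
    {"x": 11.3, "y": 5, "z": 4.6, "wx": -4.5, "wy": -1.1, "wz": 4.7, "jaw": 0.6},
    {"x": 9.6, "y": 3.7, "z": 3.5, "wx": -4.8, "wy": -1, "wz": 4.6, "jaw": 0.6},
    {"x": 7.8, "y": 2.5, "z": 2.3, "wx": -5, "wy": -0.9, "wz": 4.6, "jaw": 0.6},
  ],
)

```text
clock: 26.5
tool_pos: [442.3, -17.9, 165.5]
eef_rot: [-2.134, -0.302, 1.756]
force: [-0.6, 0.2, -0.7]
finger_gap: 51.0
```

Request:
servo_tool(
  increments=[
    {"x": 6, "y": 1.6, "z": 0.8, "wx": -5.2, "wy": -0.7, "wz": 4.5, "jaw": 0.6},
    {"x": 4, "y": 0.9, "z": -0.8, "wx": -5.4, "wy": -0.6, "wz": 4.4, "jaw": 0.6},
    {"x": 2.2, "y": 0.5, "z": -2.4, "wx": -5.6, "wy": -0.4, "wz": 4.4, "jaw": 0.6},
    {"x": 0.3, "y": 0.4, "z": -4.2, "wx": -5.7, "wy": -0.3, "wz": 4.3, "jaw": 0.6},
    {"x": -1.6, "y": 0.6, "z": -6, "wx": -5.8, "wy": 0, "wz": 4.3, "jaw": 0.6},
  ],
)

```text
clock: 27.0
tool_pos: [457.0, -15.5, 157.6]
eef_rot: [2.243, 0.329, -1.786]
force: [0.8, -0.6, -0.3]
finger_gap: 51.2
```

Request:
servo_tool(
  increments=[
    {"x": -3.4, "y": 1, "z": -7.8, "wx": -5.9, "wy": 0, "wz": 4.3, "jaw": 0.6},
    {"x": -5.2, "y": 1.7, "z": -9.5, "wx": -6, "wy": 0.2, "wz": 4.3, "jaw": 0.6},
    {"x": -6.9, "y": 2.7, "z": -11.2, "wx": -6, "wy": 0.4, "wz": 4.3, "jaw": 0.6},
    {"x": -8.6, "y": 4, "z": -12.8, "wx": -6, "wy": 0.5, "wz": 4.4, "jaw": 0.6},
    {"x": -10, "y": 5.6, "z": -14.3, "wx": -6, "wy": 0.7, "wz": 4.4, "jaw": 0.6},
  ],
)

```text
clock: 27.5
tool_pos: [499.4, 7.6, 204.2]
eef_rot: [1.818, 0.312, -1.29]
force: [0.0, -0.6, -0.8]
finger_gap: 51.1
```

Request:
servo_tool(
  increments=[
    {"x": -11.6, "y": 7.4, "z": -15.5, "wx": -6, "wy": 0.8, "wz": 4.5, "jaw": 0.6},
    {"x": -13, "y": 9.4, "z": -16.6, "wx": -5.9, "wy": 0.9, "wz": 4.6, "jaw": 0.6},
    {"x": 0, "y": 0, "z": 0, "wx": 0, "wy": 0, "wz": 0, "jaw": 0.6},
  ],
)

```text
clock: 27.8
tool_pos: [518.4, 31.8, 236.9]
eef_rot: [1.654, 0.301, -1.079]
force: [-0.1, -0.2, -0.2]
finger_gap: 51.0
```

```bash
python3 - <<'E'
from h import *
s=st(); q0=np.array(s["joint_pos"])
F=frame(-30,50,180); H=np.array([502.3,43.5,85]); t=H+12*F[:,0]
plan(t+[0,0,90],F,start=fk(q0))
for i in range(2):
  c,im=shot("wrist","w5"); marks("wrist",c,["small_loop","small_bottom"])
  c,im=shot("top","w5t"); marks("top",c,["small_loop","small_bottom"])
E
```

```text
27.8 [518.371  31.791 236.938] [ 1.654  0.301 -1.079] F [-0.109 -0.221 -0.159] 51.025353947312894
[[ 0.555  0.668 -0.495]
 [-0.316 -0.382 -0.869]
 [-0.769  0.639 -0.001]]
[ 0.264 -0.561  2.109 -0.523  1.12   2.47 ]
from [518.544  31.809 237.198] to [508.98   39.643 165.807] n 2 turn/row [ 0.1  -0.13  0.15]
{"x":23.6,"y":-27.5,"z":-1.0,"wx":0.10,"wy":-0.13,"wz":0.15}
{"x":23.5,"y":-27.6,"z":-1.0,"wx":0.10,"wy":-0.13,"wz":0.15}
wrist small_loop 0.77 [504.145  42.188 133.574] px [313. 392.]
wrist small_bottom 0.58 [480.762   8.378  27.671] px [366. 408.]
top small_loop 0.56 [503.063  41.022 133.477] px [332. 268.]
top small_bottom 0.62 [483.185   7.443  23.872] px [346. 277.]
wrist small_loop 0.68 [500.954  43.63  134.249] px [310. 400.]
wrist small_bottom 0.62 [483.711   6.07   30.807] px [365. 403.]
top small_loop 0.7 [503.619  39.334 132.587] px [332. 268.]
top small_bottom 0.86 [482.864   9.312  25.588] px [345. 277.]
```

Request:
servo_tool(
  increments=[
    {"x": 23.6, "y": -27.3, "z": -1, "wx": 0.1, "wy": -0.1, "wz": 0.2, "jaw": 0.6},
    {"x": 23.5, "y": -27.3, "z": -1, "wx": 0.1, "wy": -0.1, "wz": 0.1, "jaw": 0.6},
    {"x": 0, "y": 0, "z": 0, "wx": 0, "wy": 0, "wz": 0, "jaw": 0.6},
  ],
)

```text
clock: 28.7
tool_pos: [507.0, 37.9, 160.5]
eef_rot: [1.653, 0.294, -1.089]
force: [-0.8, 0.6, 0.2]
finger_gap: 51.3
```

Request:
servo_tool(
  increments=[
    {"x": 17.3, "y": -14.4, "z": 0, "wx": 0, "wy": 0, "wz": 0, "jaw": 0.6},
    {"x": 17.3, "y": -14.4, "z": 0, "wx": 0, "wy": 0, "wz": 0, "jaw": 0.6},
    {"x": 17.3, "y": -14.4, "z": 0, "wx": 0, "wy": 0, "wz": 0, "jaw": 0.6},
    {"x": 17.3, "y": -14.4, "z": 0, "wx": 0, "wy": 0, "wz": 0, "jaw": 0.6},
    {"x": 0, "y": 0, "z": 0, "wx": 0, "wy": 0, "wz": 0, "jaw": 0.6},
  ],
)

```text
clock: 29.2
tool_pos: [508.7, 37.7, 74.2]
eef_rot: [1.655, 0.292, -1.086]
force: [-0.3, -0.1, 0.6]
finger_gap: 51.2
```

```bash
python3 - <<'E'
from h import *
s=st(); q0=np.array(s["joint_pos"])
F=frame(-30,50,180); H=np.array([502.8,43,85]); t=H+12*F[:,0]
plan(t,F,start=fk(q0))
c,im=shot("wrist","w6"); marks("wrist",c,["small_loop","small_bottom"])
g=cv2.cvtColor(im,cv2.COLOR_RGB2GRAY)
for r in(300,330,360,390): print(r,[int(v) for v in g[r,250:390:5]])
# predicted pixel of handle wires at a few heights, mid-plane
K,o,M=c
for z in(70,85,100,115):
    for sgn in(-10.5,10.5):
        X=np.array([502.8,43,z])+sgn*np.array([np.cos(np.radians(-30)),np.sin(np.radians(-30)),0]); u=K@(M.T@(X-o)); print(z,sgn,u[:2]/u[2])
E
```

```text
29.2 [508.697  37.682  74.207] [ 1.655  0.292 -1.086] F [-0.338 -0.052  0.64 ] 51.15865587228622
[[ 0.552  0.664 -0.504]
 [-0.323 -0.387 -0.864]
 [-0.769  0.639  0.001]]
[ 0.291 -0.449  2.309 -0.652  0.88   2.712]
from [508.726  37.66   74.136] to [509.48   39.143  75.807] n 1 turn/row [-0.17  0.19  0.25]
{"x":-1.3,"y":1.0,"z":-1.7,"wx":-0.17,"wy":0.19,"wz":0.25}
wrist small_loop 0.95 [502.92   43.008 134.213] px [310. 287.]
wrist small_bottom 0.62 [483.633   4.092  27.297] px [407. 353.]
300 [102, 100, 100, 102, 97, 100, 99, 108, 100, 205, 231, 236, 224, 172, 236, 235, 236, 235, 235, 235, 234, 235, 234, 235, 200, 235, 234, 235]
330 [99, 98, 99, 98, 99, 100, 100, 102, 100, 171, 204, 207, 197, 155, 255, 164, 167, 201, 255, 255, 255, 255, 255, 254, 254, 254, 254, 227]
360 [27, 61, 59, 57, 59, 59, 61, 58, 102, 102, 114, 119, 120, 102, 255, 225, 172, 172, 195, 255, 255, 255, 255, 255, 255, 255, 255, 255]
390 [27, 26, 26, 25, 61, 63, 62, 62, 97, 104, 103, 203, 213, 255, 255, 255, 255, 255, 255, 255, 255, 255, 255, 255, 255, 255, 255, 255]
70 -10.5 [312.607 371.233]
70 10.5 [312.511 313.202]
85 -10.5 [312.313 365.228]
85 10.5 [312.226 302.142]
100 -10.5 [311.956 357.903]
100 10.5 [311.883 288.809]
115 -10.5 [311.51  348.772]
115 10.5 [311.461 272.423]
```

View pics/w6.png

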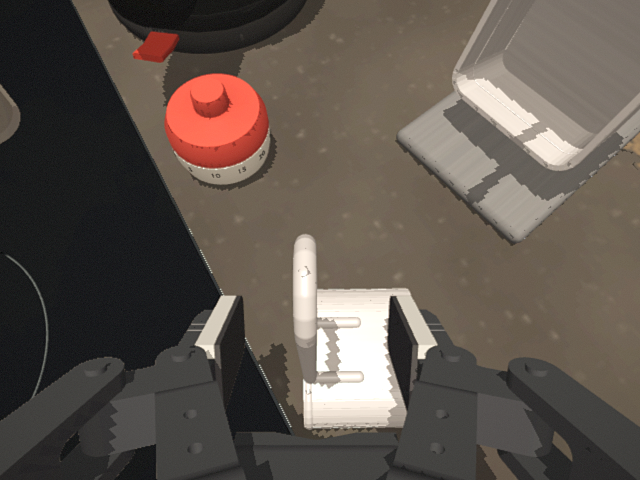

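The handle stands between the fingers at column 306 (finger middle 318), and the large cup hangs at upper right with its mouth open towards me. I'll shift -3 mm in z and close.

Request:
servo_tool(
  increments=[
    {"x": -1.3, "y": 1, "z": -3, "wx": 0, "wy": 0, "wz": 0, "jaw": 0.6},
    {"x": 0, "y": 0, "z": 0, "wx": 0, "wy": 0, "wz": 0, "jaw": 0.3},
    {"x": 0, "y": 0, "z": 0, "wx": 0, "wy": 0, "wz": 0, "jaw": 0},
    {"x": 0, "y": 0, "z": 0, "wx": 0, "wy": 0, "wz": 0, "jaw": 0},
    {"x": 0, "y": 0, "z": 0, "wx": 0, "wy": 0, "wz": 0, "jaw": 0},
  ],
  squeeze=70,
)

```text
clock: 29.85
tool_pos: [510.6, 40.6, 77.4]
eef_rot: [1.657, 0.29, -1.084]
force: [-1.9, 0.1, 4.0]
finger_gap: 2.9
```

Request:
servo_tool(
  increments=[
    {"x": 0, "y": 0, "z": 0, "wx": 0, "wy": 0, "wz": 0, "jaw": 0},
    {"x": 0, "y": 0, "z": 0, "wx": 0, "wy": 0, "wz": 0, "jaw": 0},
  ],
)

```text
clock: 30.05
tool_pos: [510.7, 40.6, 77.3]
eef_rot: [1.657, 0.29, -1.084]
force: [-1.5, -0.7, 4.0]
finger_gap: 2.8
```

```bash
python3 - <<'E'
from h import *
s=st(); q0=np.array(s["joint_pos"]); p0,R0=fk(q0); print(p0)
for i in range(2):
  c,im=shot("wrist","w7"); marks("wrist",c,["small_loop"])
  c,im=shot("top","w7t"); marks("top",c,["small_loop","small_bottom"])
  c,im=shot("scene","w7s"); marks("scene",c,["small_loop"])
E
```

```text
30.05 [510.653  40.629  77.316] [ 1.657  0.29  -1.084] F [-1.547 -0.698  3.979] 2.782873101891777
[[ 0.555  0.662 -0.504]
 [-0.322 -0.387 -0.864]
 [-0.767  0.641 -0.002]]
[ 0.297 -0.446  2.302 -0.654  0.884  2.717]
[510.684  40.608  77.249]
wrist small_loop 0.94 [502.709  41.955 133.462] px [329. 291.]
top small_loop 0.55 [501.753  40.411 134.66 ] px [332. 269.]
top small_bottom 0.63 [481.834   6.774  27.961] px [346. 278.]
scene small_loop 0.97 [502.98   46.28  135.833] px [288. 261.]
wrist small_loop 0.89 [504.699  43.582 135.618] px [319. 284.]
top small_loop 0.73 [501.913  43.888 130.827] px [330. 268.]
top small_bottom 0.61 [481.891   7.51   26.174] px [346. 278.]
scene small_loop 0.68 [502.91   46.597 133.077] px [288. 262.]
```

```bash
cat >> h.py <<'E'
def sgo(s,z,tilt,az=9.5,pitch=50,back=8.3,up=55.7,dP=0,**k):
    F=frame(az,pitch,180); p=np.array([np.cos(np.radians(az)),np.sin(np.radians(az)),0]); T=R.from_rotvec(p*np.radians(tilt)).as_matrix()
    L=HB+O*s+P*dP; L[2]=z; return plan(L+T@(back*p-[0,0,up]),T@F,**k)
E
python3 - <<'E'
from h import *
s=monitor.sense(); p0,R0=fk(s["joint_pos"])
a=plan(p0+[0,0,59],R0,start=(p0,R0),vmax=25)
a=sgo(125,191,0,start=a,vmax=25,amax=6)
b=sgo(120,191,14,start=a,amax=5)
q=np.array(s["joint_pos"])
for t in(a,b): q,c=ik(*t,q); print(q,c)
E
```

```text
from [510.707  40.609  77.273] to [510.707  40.609 136.273] n 3 turn/row [0. 0. 0.]
{"x":-15.1,"y":12.6,"z":-0.0,"wx":0.00,"wy":0.00,"wz":0.00}
{"x":-15.1,"y":12.6,"z":-0.0,"wx":0.00,"wy":0.00,"wz":0.00}
{"x":-15.1,"y":12.6,"z":-0.0,"wx":0.00,"wy":0.00,"wz":0.00}
from [510.707  40.609 136.273] to [551.561 -31.88  135.3  ] n 7 turn/row [-4.36  3.64  0.01]
{"x":6.7,"y":7.8,"z":6.0,"wx":-4.36,"wy":3.64,"wz":0.01}
{"x":6.3,"y":7.3,"z":7.0,"wx":-4.36,"wy":3.64,"wz":0.01}
{"x":5.8,"y":6.7,"z":7.9,"wx":-4.36,"wy":3.64,"wz":0.01}
{"x":5.3,"y":6.1,"z":8.7,"wx":-4.36,"wy":3.64,"wz":0.01}
{"x":4.7,"y":5.4,"z":9.5,"wx":-4.36,"wy":3.64,"wz":0.01}
{"x":4.1,"y":4.6,"z":10.2,"wx":-4.36,"wy":3.64,"wz":0.01}
{"x":3.4,"y":3.8,"z":10.7,"wx":-4.36,"wy":3.64,"wz":0.01}
from [551.561 -31.88  135.3  ] to [550.162 -23.52  136.955] n 3 turn/row [3.   3.57 0.  ]
{"x":-0.4,"y":0.4,"z":-2.8,"wx":3.00,"wy":3.57,"wz":0.00}
{"x":-0.2,"y":0.2,"z":-2.9,"wx":3.00,"wy":3.57,"wz":0.00}
{"x":-0.1,"y":0.1,"z":-2.9,"wx":3.00,"wy":3.57,"wz":0.00}
[-0.237 -0.516  2.249  0.364  0.786  0.992] 7.302651192348594e-22
[-0.344 -0.461  2.221  0.638  0.924  0.877] 1.890197626868635e-30
```

Request:
servo_tool(
  increments=[
    {"x": -15.1, "y": 12.6, "z": 0, "wx": 0, "wy": 0, "wz": 0, "jaw": 0},
    {"x": -15.1, "y": 12.6, "z": 0, "wx": 0, "wy": 0, "wz": 0, "jaw": 0},
    {"x": -15.1, "y": 12.6, "z": 0, "wx": 0, "wy": 0, "wz": 0, "jaw": 0},
    {"x": 6.7, "y": 7.8, "z": 6, "wx": -4.4, "wy": 3.6, "wz": 0, "jaw": 0},
    {"x": 6.3, "y": 7.3, "z": 7, "wx": -4.4, "wy": 3.6, "wz": 0, "jaw": 0},
  ],
)

```text
clock: 31.25
tool_pos: [522.5, 20.6, 136.1]
eef_rot: [1.588, 0.448, -0.93]
force: [0.6, 0.5, -2.1]
finger_gap: 3.2
```

Request:
servo_tool(
  increments=[
    {"x": 5.8, "y": 6.7, "z": 7.9, "wx": -4.4, "wy": 3.6, "wz": 0, "jaw": 0},
    {"x": 5.3, "y": 6.1, "z": 8.7, "wx": -4.4, "wy": 3.6, "wz": 0, "jaw": 0},
    {"x": 4.7, "y": 5.4, "z": 9.5, "wx": -4.3, "wy": 3.7, "wz": 0, "jaw": 0},
    {"x": 4.1, "y": 4.6, "z": 10.2, "wx": -4.3, "wy": 3.7, "wz": 0, "jaw": 0},
    {"x": 3.4, "y": 3.8, "z": 10.7, "wx": -4.3, "wy": 3.7, "wz": 0, "jaw": 0},
  ],
)

```text
clock: 31.75
tool_pos: [546.1, -25.8, 133.3]
eef_rot: [1.414, 0.764, -0.604]
force: [0.1, 1.2, -0.7]
finger_gap: 2.7
```

Request:
servo_tool(
  increments=[
    {"x": -0.4, "y": 0.4, "z": -2.8, "wx": 3, "wy": 3.6, "wz": 0, "jaw": 0},
    {"x": -0.2, "y": 0.2, "z": -2.9, "wx": 3, "wy": 3.6, "wz": 0, "jaw": 0},
    {"x": -0.1, "y": 0.1, "z": -2.9, "wx": 3, "wy": 3.6, "wz": 0, "jaw": 0},
    {"x": 0, "y": 0, "z": 0, "wx": 0, "wy": 0, "wz": 0, "jaw": 0},
  ],
)

```text
clock: 32.15
tool_pos: [545.2, -17.8, 134.4]
eef_rot: [1.636, 0.878, -0.55]
force: [0.3, -0.2, -0.8]
finger_gap: 2.9
```

```bash
python3 - <<'E'
from h import *
s=st(); q0=np.array(s["joint_pos"])
sgo(120,191,14,start=fk(q0))
ims={}
for i in range(2):
 for n in("scene","top"):
  c,im=shot(n,"t2_"+n); ims[n]=im; marks(n,c,["small_loop","small_bottom","hook_tip","large_mouth","large_loop"])
B=cv2.resize(ims["scene"][235:290,320:372],None,fx=7.5,fy=7.5,interpolation=3);T=cv2.resize(ims["top"][212:262,355:405],None,fx=8,fy=8,interpolation=3)
C=np.zeros((412,800,3),np.uint8);C[:412,:390]=B[:412,:390];C[:400,400:800]=T
cv2.imwrite("pics/c6.png",C[:,:,::-1])
Lp=HB+O*120; Lp[2]=191
for n,u0,k,ox in(("scene",(320,235),7.5,0),("top",(355,212),8,400)):
    K,o,M=cam(n)
    for nm,X in [("ball",HB+O*84+[0,0,11])]+[("arc%d"%t,Lp+10.5*(np.cos(np.radians(t))*P+np.sin(np.radians(t))*np.array([0,0,1]))) for t in(0,45,90,135,180)]:
        u=K@(M.T@(X-o));u=u[:2]/u[2]; print(n,nm,((u-u0)*k+k/2+[ox,0]).round())
E
```

```text
32.15 [545.203 -17.773 134.358] [ 1.636  0.878 -0.55 ] F [ 0.267 -0.192 -0.751] 2.930508962131211
[[ 0.611  0.786  0.098]
 [ 0.255 -0.078 -0.964]
 [-0.75   0.614 -0.248]]
[-0.311 -0.492  2.243  0.586  0.889  0.99 ]
from [545.322 -17.71  134.4  ] to [550.162 -23.52  136.955] n 1 turn/row [-3.    2.02 -0.22]
{"x":-0.4,"y":5.8,"z":5.4,"wx":-3.00,"wy":2.02,"wz":-0.22}
scene small_loop 0.65 [537.555 -31.604 191.407] px [332. 254.]
scene small_bottom 0.76 [543.449 -45.04   79.336] px [337. 299.]
scene hook_tip 0.94 [548.219 -71.459 186.064] px [352. 266.]
scene large_mouth 0.74 [ 559.842 -122.58    71.55 ] px [373. 323.]
scene large_loop 0.82 [ 558.694 -149.13   175.775] px [390. 293.]
top small_loop 0.8 [539.324 -37.828 190.569] px [371. 249.]
top small_bottom 0.76 [541.413 -49.295  74.597] px [372. 250.]
top hook_tip 0.63 [551.487 -79.035 194.093] px [393. 242.]
top large_mouth 0.71 [ 557.905 -122.109   71.041] px [405. 243.]
top large_loop 0.73 [ 559.838 -151.15   179.936] px [428. 238.]
scene small_loop 0.74 [536.652 -35.245 190.01 ] px [333. 255.]
scene small_bottom 0.92 [540.045 -46.494  79.519] px [336. 300.]
scene hook_tip 0.59 [547.459 -73.869 191.993] px [353. 264.]
scene large_mouth 0.92 [ 560.252 -121.137   74.503] px [373. 321.]
scene large_loop 0.61 [ 560.113 -148.762  174.   ] px [390. 294.]
top small_loop 0.62 [536.682 -34.618 191.415] px [370. 250.]
top small_bottom 0.8 [539.113 -44.358  73.999] px [370. 251.]
top hook_tip 0.67 [550.618 -75.502 192.986] px [391. 243.]
top large_loop 0.73 [ 560.788 -150.8    177.011] px [427. 238.]
scene ball [260. 219.]
scene arc0 [160. 122.]
scene arc45 [153. 105.]
scene arc90 [133. 113.]
scene arc135 [113. 140.]
scene arc180 [103. 171.]
top ball [681. 252.]
top arc0 [529. 235.]
top arc45 [534. 246.]
top arc90 [540. 275.]
top arc135 [545. 305.]
top arc180 [545. 319.]
```

View pics/c6.png

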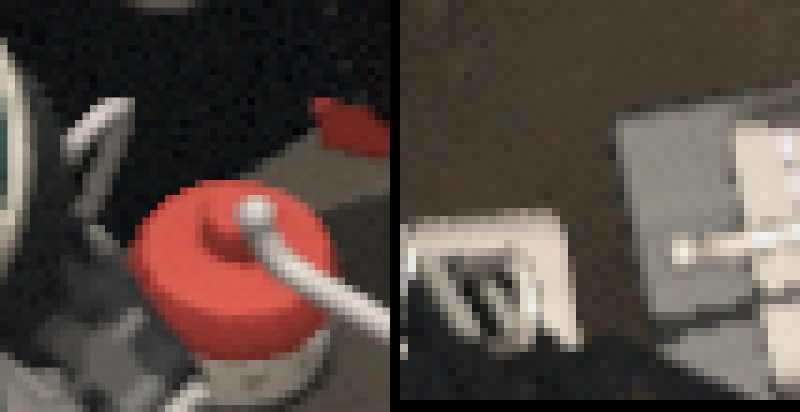

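Request:
servo_tool(
  increments=[
    {"x": -0.2, "y": 2.9, "z": 2.7, "wx": -1.5, "wy": 1, "wz": -0.1, "jaw": 0},
    {"x": -0.2, "y": 2.9, "z": 2.7, "wx": -1.5, "wy": 1, "wz": -0.1, "jaw": 0},
    {"x": 0, "y": 0, "z": 0, "wx": 0, "wy": 0, "wz": 0, "jaw": 0},
  ],
)

```text
clock: 33.65
tool_pos: [550.5, -23.1, 137.8]
eef_rot: [1.598, 0.914, -0.497]
force: [0.0, -0.3, -1.3]
finger_gap: 2.8
```

```bash
python3 - <<'E'
from h import *
s=st(); q0=np.array(s["joint_pos"])
sgo(120,191,14,start=fk(q0))
# predicted arc in the previous picture (pose then)
p0=np.array([545.3,-17.7,134.4]);R0=np.array([[.611,.786,.098],[.255,-.078,-.964],[-.75,.614,-.248]])
Fg=frame(-30,50,180); pg=np.array([np.cos(np.radians(-30)),np.sin(np.radians(-30)),0])
lt=Fg.T@(-8.3*pg+[0,0,55.7]); pt=Fg.T@pg; ut=Fg.T@np.array([0,0,1.])
L=p0+R0@lt; print("loop pred then",L)
for n,u0,k,ox in(("scene",(320,235),7.5,0),("top",(355,212),8,400)):
    K,o,M=cam(n)
    for t in(0,45,90,135,180):
        X=L+10.5*R0@(np.cos(np.radians(t))*pt+np.sin(np.radians(t))*ut)
        u=K@(M.T@(X-o));u=u[:2]/u[2]; print(n,t,((u-u0)*k+k/2+[ox,0]).round())
for i in range(3):
 for n in("scene","top"):
  c,im=shot(n,"t3_"+n); marks(n,c,["small_loop","hook_tip"])
E
```

```text
33.65 [550.502 -23.087 137.752] [ 1.598  0.914 -0.497] F [ 0.009 -0.295 -1.337] 2.781398165807054
[[ 0.604  0.78   0.162]
 [ 0.288 -0.024 -0.957]
 [-0.743  0.625 -0.239]]
[-0.342 -0.461  2.221  0.637  0.923  0.877]
from [550.615 -23.019 137.785] to [550.162 -23.52  136.955] n 1 turn/row [ 0.17  0.05 -0.05]
{"x":0.2,"y":-0.9,"z":0.6,"wx":0.17,"wy":0.05,"wz":-0.05}
loop pred then [539.114 -32.238 188.482]
scene 0 [128. 127.]
scene 45 [126. 115.]
scene 90 [108. 123.]
scene 135 [ 83. 148.]
scene 180 [ 66. 173.]
top 0 [507. 257.]
top 45 [518. 266.]
top 90 [526. 295.]
top 135 [526. 326.]
top 180 [518. 341.]
scene small_loop 0.68 [544.363 -36.677 194.034] px [337. 252.]
scene hook_tip 0.61 [547.505 -73.432 188.679] px [353. 265.]
top small_loop 0.75 [543.063 -41.75  189.701] px [373. 247.]
top hook_tip 0.65 [550.834 -75.476 191.599] px [391. 243.]
scene small_loop 0.77 [545.728 -40.103 195.21 ] px [339. 252.]
scene hook_tip 0.5 [ 568.852 -154.731  180.717] px [397. 290.]
top small_loop 0.64 [543.095 -45.131 193.652] px [375. 247.]
top hook_tip 0.81 [551.582 -77.018 193.237] px [391. 242.]
scene small_loop 0.62 [543.867 -38.146 194.404] px [337. 253.]
scene hook_tip 0.58 [549.021 -71.961 190.685] px [353. 264.]
top small_loop 0.87 [543.312 -40.916 192.849] px [373. 247.]
top hook_tip 0.89 [549.931 -76.888 192.6  ] px [391. 243.]
```

Request:
servo_tool(
  increments=[
    {"x": -1, "y": 0.2, "z": -0.2, "wx": 0, "wy": 0, "wz": 0, "jaw": 0},
    {"x": -1.5, "y": 1.2, "z": 7.8, "wx": 0, "wy": 0, "wz": 0, "jaw": 0},
    {"x": -1.5, "y": 1.2, "z": 7.8, "wx": 0, "wy": 0, "wz": 0, "jaw": 0},
    {"x": -1.5, "y": 1.2, "z": 7.8, "wx": 0, "wy": 0, "wz": 0, "jaw": 0},
    {"x": 0, "y": 0, "z": 0, "wx": 0, "wy": 0, "wz": 0, "jaw": 0},
  ],
)

```text
clock: 35.05
tool_pos: [553.9, -47.8, 138.5]
eef_rot: [1.599, 0.913, -0.498]
force: [-0.5, 1.0, -0.9]
finger_gap: 3.1
```

Request:
servo_tool(
  increments=[
    {"x": -1.1, "y": 0.9, "z": 5.8, "wx": 0, "wy": 0, "wz": 0, "jaw": 0},
    {"x": -1.1, "y": 0.9, "z": 5.8, "wx": 0, "wy": 0, "wz": 0, "jaw": 0},
    {"x": 0, "y": 0, "z": 0, "wx": 0, "wy": 0, "wz": 0, "jaw": 0},
  ],
)

```text
clock: 35.35
tool_pos: [555.8, -59.0, 138.6]
eef_rot: [1.598, 0.913, -0.498]
force: [-0.9, -0.1, -0.9]
finger_gap: 3.3
```

Request:
servo_tool(
  increments=[
    {"x": -1.1, "y": 0.9, "z": 5.8, "wx": 0, "wy": 0, "wz": 0, "jaw": 0},
    {"x": -1.1, "y": 0.9, "z": 5.8, "wx": 0, "wy": 0, "wz": 0, "jaw": 0},
    {"x": 0, "y": 0, "z": 0, "wx": 0, "wy": 0, "wz": 0, "jaw": 0},
  ],
)

```text
clock: 35.65
tool_pos: [557.7, -70.8, 138.6]
eef_rot: [1.598, 0.913, -0.497]
force: [0.1, 0.9, -1.3]
finger_gap: 3.1
```

```bash
python3 - <<'E'
from h import *
s=st(); q0=np.array(s["joint_pos"])
for n in("scene","top"):
  c,im=shot(n,"t4_"+n); marks(n,c,["small_loop","hook_tip","small_bottom","large_mouth","large_loop"])
a=sgo(66,185,14,dP=-.5,start=fk(q0),vmax=8)
print(a[0]);b=sgo(48,178,14,dP=-.5,start=a,vmax=8)
E
```

```text
35.65 [557.725 -70.759 138.61 ] [ 1.598  0.913 -0.497] F [ 0.11   0.89  -1.277] 3.0558990136497877
[[ 0.604  0.78   0.161]
 [ 0.288 -0.025 -0.957]
 [-0.743  0.625 -0.239]]
[-0.445 -0.399  2.177  0.682  0.969  0.765]
scene small_loop 0.61 [549.651 -88.161 194.57 ] px [360. 267.]
scene hook_tip 0.97 [548.044 -72.159 190.996] px [353. 264.]
scene small_bottom 0.71 [ 567.386 -155.389  178.519] px [397. 292.]
scene large_mouth 0.94 [ 558.413 -120.732   70.971] px [372. 323.]
scene large_loop 0.81 [ 557.396 -145.887  176.721] px [388. 292.]
top small_loop 0.82 [548.334 -86.867 192.272] px [396. 244.]
top hook_tip 0.72 [552.356 -77.706 192.285] px [392. 242.]
top small_bottom 0.68 [ 553.609 -100.292   77.531] px [396. 244.]
top large_mouth 0.92 [ 557.177 -124.178   69.836] px [406. 243.]
top large_loop 0.88 [ 562.21  -148.093  175.978] px [426. 237.]
from [557.828 -70.688 138.622] to [558.579 -76.846 130.955] n 2 turn/row [ 0.07  0.03 -0.03]
{"x":2.2,"y":-2.0,"z":3.9,"wx":0.07,"wy":0.03,"wz":-0.03}
{"x":2.2,"y":-2.0,"z":3.9,"wx":0.07,"wy":0.03,"wz":-0.03}
[558.579 -76.846 130.955]
from [558.579 -76.846 130.955] to [561.549 -94.594 123.955] n 3 turn/row [0. 0. 0.]
{"x":0.6,"y":-0.5,"z":6.4,"wx":0.00,"wy":0.00,"wz":0.00}
{"x":0.6,"y":-0.5,"z":6.4,"wx":0.00,"wy":0.00,"wz":0.00}
{"x":0.6,"y":-0.5,"z":6.4,"wx":0.00,"wy":0.00,"wz":0.00}
```

Request:
servo_tool(
  increments=[
    {"x": 2.2, "y": -2, "z": 3.9, "wx": 0, "wy": 0, "wz": 0, "jaw": 0},
    {"x": 2.2, "y": -2, "z": 3.9, "wx": 0, "wy": 0, "wz": 0, "jaw": 0},
    {"x": 0, "y": 0, "z": 0, "wx": 0, "wy": 0, "wz": 0, "jaw": 0},
  ],
)

```text
clock: 36.55
tool_pos: [558.2, -76.5, 130.0]
eef_rot: [1.599, 0.915, -0.498]
force: [0.4, -0.4, -1.3]
finger_gap: 3.0
```

Request:
servo_tool(
  increments=[
    {"x": 1.8, "y": -1.6, "z": 3.8, "wx": 0, "wy": 0, "wz": 0, "jaw": 0},
    {"x": 1.8, "y": -1.6, "z": 3.8, "wx": 0, "wy": 0, "wz": 0, "jaw": 0},
    {"x": 0, "y": 0, "z": 0, "wx": 0, "wy": 0, "wz": 0, "jaw": 0},
  ],
)

```text
clock: 36.85
tool_pos: [559.2, -82.7, 123.8]
eef_rot: [1.599, 0.914, -0.498]
force: [-0.3, 0.5, -1.9]
finger_gap: 2.8
```

```bash
python3 - <<'E'
from h import *
s=st(); q0=np.array(s["joint_pos"])
for n in("scene","top"):
  c,im=shot(n,"t5_"+n); marks(n,c,["small_loop","small_bottom","small_center","large_mouth","large_loop"])
a=sgo(48,178.5,14,dP=-.5,start=fk(q0),vmax=5)
b=sgo(38,178,14,dP=-.5,start=a,vmax=5)
E
```

```text
36.85 [559.182 -82.702 123.829] [ 1.599  0.914 -0.498] F [-0.271  0.538 -1.933] 2.7682705538480006
[[ 0.604  0.781  0.161]
 [ 0.288 -0.025 -0.957]
 [-0.743  0.625 -0.24 ]]
[-0.469 -0.367  2.179  0.704  0.959  0.716]
scene small_loop 0.45 [554.636 -97.913 182.289] px [366. 274.]
scene small_bottom 0.28 [731.466 312.729   4.684] px [295. 200.]
scene small_center 0.47 [552.018 -90.777  74.052] px [357. 313.]
scene large_loop 0.77 [ 557.828 -147.213  176.848] px [389. 293.]
top small_loop 0.56 [ 550.51  -100.64   179.841] px [403. 243.]
top small_bottom 0.89 [ 559.865 -112.219   65.777] px [400. 242.]
top small_center 0.91 [549.996 -93.725  71.235] px [392. 246.]
top large_mouth 0.76 [ 557.016 -121.274   69.779] px [405. 243.]
top large_loop 0.67 [ 564.607 -148.493  179.683] px [426. 236.]
from [559.267 -82.622 123.805] to [561.549 -94.594 124.455] n 3 turn/row [ 0.04  0.02 -0.01]
{"x":-0.9,"y":0.8,"z":3.9,"wx":0.04,"wy":0.02,"wz":-0.01}
{"x":-0.9,"y":0.8,"z":3.9,"wx":0.04,"wy":0.02,"wz":-0.01}
{"x":-0.9,"y":0.8,"z":3.9,"wx":0.04,"wy":0.02,"wz":-0.01}
from [561.549 -94.594 124.455] to [ 563.199 -104.454  123.955] n 3 turn/row [0. 0. 0.]
{"x":-0.5,"y":0.4,"z":3.3,"wx":0.00,"wy":0.00,"wz":0.00}
{"x":-0.5,"y":0.4,"z":3.3,"wx":0.00,"wy":0.00,"wz":0.00}
{"x":-0.5,"y":0.4,"z":3.3,"wx":0.00,"wy":0.00,"wz":0.00}
```

Request:
servo_tool(
  increments=[
    {"x": -0.9, "y": 0.8, "z": 3.9, "wx": 0, "wy": 0, "wz": 0, "jaw": 0},
    {"x": -0.9, "y": 0.8, "z": 3.9, "wx": 0, "wy": 0, "wz": 0, "jaw": 0},
    {"x": -0.9, "y": 0.8, "z": 3.9, "wx": 0, "wy": 0, "wz": 0, "jaw": 0},
    {"x": 0, "y": 0, "z": 0, "wx": 0, "wy": 0, "wz": 0, "jaw": 0},
  ],
)

```text
clock: 37.85
tool_pos: [561.6, -95.0, 125.2]
eef_rot: [1.598, 0.913, -0.497]
force: [-0.6, 0.1, -1.2]
finger_gap: 3.2
```

Request:
servo_tool(
  increments=[
    {"x": -0.5, "y": 0.4, "z": 3.3, "wx": 0, "wy": 0, "wz": 0, "jaw": 0},
    {"x": -0.5, "y": 0.4, "z": 3.3, "wx": 0, "wy": 0, "wz": 0, "jaw": 0},
    {"x": -0.5, "y": 0.4, "z": 3.3, "wx": 0, "wy": 0, "wz": 0, "jaw": 0},
    {"x": 0, "y": 0, "z": 0, "wx": 0, "wy": 0, "wz": 0, "jaw": 0},
  ],
)

```text
clock: 38.25
tool_pos: [563.1, -104.8, 124.6]
eef_rot: [1.598, 0.914, -0.497]
force: [-0.2, -1.3, -1.2]
finger_gap: 3.1
```

```bash
python3 - <<'E'
from h import *
s=st(); q0=np.array(s["joint_pos"])
for n in("scene","top"):
  c,im=shot(n,"t6_"+n); marks(n,c,["small_loop","small_bottom","small_center","large_mouth","large_loop"])
E
```

```text
38.25 [ 563.141 -104.751  124.62 ] [ 1.598  0.914 -0.497] F [-0.227 -1.332 -1.218] 3.0986195176156834
[[ 0.604  0.78   0.162]
 [ 0.288 -0.025 -0.957]
 [-0.743  0.625 -0.239]]
[-0.511 -0.333  2.154  0.719  0.979  0.672]
scene small_bottom 0.5 [ 559.033 -131.193   66.923] px [376. 328.]
scene small_center 0.56 [ 567.233 -153.467   71.105] px [388. 331.]
scene large_loop 0.82 [ 560.332 -147.722  175.449] px [390. 293.]
top small_loop 0.85 [ 553.768 -124.896  180.643] px [415. 241.]
top small_bottom 0.69 [ 559.821 -133.649   62.044] px [410. 242.]
top small_center 0.7 [ 556.564 -145.292   70.578] px [416. 243.]
top large_loop 0.71 [ 562.824 -151.512  176.565] px [428. 237.]
```

Request:
servo_tool(
  increments=[
    {"x": 1.5, "y": -1.2, "z": 0.5, "wx": 0, "wy": 0, "wz": 0, "jaw": 0},
    {"x": 0, "y": 0, "z": 0, "wx": 0, "wy": 0, "wz": 0, "jaw": 0},
  ],
)

```text
clock: 39.05
tool_pos: [563.0, -104.3, 122.4]
eef_rot: [1.598, 0.914, -0.497]
force: [-0.0, 1.2, -0.6]
finger_gap: 2.9
```

Request:
servo_tool(
  increments=[
    {"x": 0.8, "y": -0.6, "z": 0.2, "wx": 0, "wy": 0, "wz": 0, "jaw": 0},
    {"x": 0, "y": 0, "z": 0, "wx": 0, "wy": 0, "wz": 0, "jaw": 0},
  ],
)

```text
clock: 39.25
tool_pos: [563.3, -104.3, 121.8]
eef_rot: [1.598, 0.914, -0.497]
force: [-0.1, -0.6, 0.9]
finger_gap: 3.0
```

Request:
servo_tool(
  increments=[
    {"x": 0.8, "y": -0.6, "z": 0.2, "wx": 0, "wy": 0, "wz": 0, "jaw": 0},
    {"x": 0, "y": 0, "z": 0, "wx": 0, "wy": 0, "wz": 0, "jaw": 0},
  ],
)

```text
clock: 39.45
tool_pos: [563.6, -104.4, 121.4]
eef_rot: [1.598, 0.913, -0.496]
force: [-1.3, -0.7, 4.3]
finger_gap: 2.7
```

Request:
servo_tool(
  increments=[
    {"x": 0.8, "y": -0.6, "z": 0.2, "wx": 0, "wy": 0, "wz": 0, "jaw": 0},
    {"x": 0, "y": 0, "z": 0, "wx": 0, "wy": 0, "wz": 0, "jaw": 0},
  ],
)

```text
clock: 39.65
tool_pos: [564.0, -104.5, 121.1]
eef_rot: [1.598, 0.911, -0.495]
force: [-2.7, -0.5, 9.1]
finger_gap: 2.8
```

Request:
servo_tool(
  increments=[
    {"x": -1.2, "y": 1, "z": -0.4, "wx": 0, "wy": 0, "wz": 0, "jaw": 0},
    {"x": 0, "y": 0, "z": 0, "wx": 0, "wy": 0, "wz": 0, "jaw": 0.08},
    {"x": 0, "y": 0, "z": 0, "wx": 0, "wy": 0, "wz": 0, "jaw": 0.13},
    {"x": 0, "y": 0, "z": 0, "wx": 0, "wy": 0, "wz": 0, "jaw": 0.13},
    {"x": 0, "y": 0, "z": 0, "wx": 0, "wy": 0, "wz": 0, "jaw": 0.13},
  ],
)

```text
clock: 40.15
tool_pos: [563.2, -104.1, 121.0]
eef_rot: [1.598, 0.914, -0.497]
force: [-1.2, 0.1, -0.1]
finger_gap: 11.3
```

```bash
python3 - <<'E'
from h import *
s=st()
for n in("scene","top"):
  c,im=shot(n,"t7_"+n); marks(n,c,["small_loop","small_bottom","small_center","large_mouth","large_loop"])
E
```

```text
40.15 [ 563.169 -104.121  121.036] [ 1.598  0.914 -0.497] F [-1.17   0.117 -0.108] 11.278052961293982
[[ 0.604  0.78   0.162]
 [ 0.288 -0.024 -0.957]
 [-0.743  0.625 -0.24 ]]
[-0.509 -0.33   2.157  0.722  0.973  0.668]
scene small_bottom 0.56 [ 555.15  -139.381   68.838] px [378. 331.]
scene small_center 0.6 [ 551.783 -120.242   71.71 ] px [369. 324.]
scene large_loop 0.88 [ 560.942 -152.005  176.857] px [392. 293.]
top small_loop 0.48 [ 554.96  -125.212  175.919] px [415. 241.]
top small_bottom 0.75 [ 558.866 -140.957   62.825] px [413. 242.]
top small_center 0.55 [ 552.069 -117.74    70.639] px [403. 245.]
top large_mouth 0.95 [ 547.771 -133.699   70.572] px [411. 247.]
top large_loop 0.89 [ 562.189 -155.153  178.849] px [430. 237.]
```

Request:
servo_tool(
  increments=[
    {"x": -4, "y": 0, "z": 0, "wx": 0, "wy": 0, "wz": 0, "jaw": 0.13},
    {"x": -6, "y": 0, "z": 0, "wx": 0, "wy": 0, "wz": 0, "jaw": 0.13},
    {"x": -8, "y": 0, "z": 0, "wx": 0, "wy": 0, "wz": 0, "jaw": 0.13},
  ],
)

```text
clock: 41.05
tool_pos: [552.1, -109.5, 135.0]
eef_rot: [1.598, 0.914, -0.497]
force: [-0.1, -0.5, 0.8]
finger_gap: 11.5
```

Request:
servo_tool(
  increments=[
    {"x": -8, "y": 0, "z": 0, "wx": 0, "wy": 0, "wz": 0, "jaw": 0.13},
    {"x": -10, "y": 0, "z": 0, "wx": 0, "wy": 0, "wz": 0, "jaw": 0.13},
    {"x": -15, "y": 0, "z": 0, "wx": 0, "wy": 0, "wz": 0, "jaw": 0.13},
    {"x": -20, "y": 0, "z": 0, "wx": 0, "wy": 0, "wz": 0, "jaw": 0.13},
  ],
)

```text
clock: 41.45
tool_pos: [519.6, -124.7, 174.5]
eef_rot: [1.598, 0.914, -0.497]
force: [-0.2, 0.8, 0.1]
finger_gap: 11.1
```

Request:
servo_tool(
  increments=[
    {"x": -35, "y": 0, "z": 0, "wx": 0, "wy": 0, "wz": 0, "jaw": 0.13},
    {"x": -35, "y": 0, "z": 0, "wx": 0, "wy": 0, "wz": 0, "jaw": 0.13},
    {"x": -35, "y": 0, "z": 0, "wx": 0, "wy": 0, "wz": 0, "jaw": 0.13},
    {"x": 0, "y": 0, "z": 0, "wx": 0, "wy": 0, "wz": 0, "jaw": 0.13},
    {"x": 0, "y": 0, "z": 0, "wx": 0, "wy": 0, "wz": 0, "jaw": 0.13},
  ],
)

```text
clock: 41.95
tool_pos: [456.5, -155.4, 252.8]
eef_rot: [1.598, 0.911, -0.498]
force: [-0.1, -0.4, -0.2]
finger_gap: 10.9
```

```bash
python3 - <<'E'
from h import *
s=st(); ims={}
for n in("scene","top"):
  c,im=shot(n,"f_"+n); ims[n]=im; marks(n,c,["small_loop","small_bottom","small_center","large_mouth","large_loop","salt","jar","kitchen_timer"])
A=cv2.resize(ims["scene"][225:375,300:440],None,fx=2.8,fy=2.8,interpolation=3);T=cv2.resize(ims["top"][190:290,345:445],None,fx=4,fy=4,interpolation=3)
C=np.zeros((420,800,3),np.uint8);C[:420,:392]=A;C[:400,400:800]=T
cv2.imwrite("pics/fin.png",C[:,:,::-1])
E
```

```text
41.95 [ 456.543 -155.423  252.821] [ 1.598  0.911 -0.498] F [-0.072 -0.378 -0.249] 10.863877562264186
[[ 0.606  0.779  0.161]
 [ 0.286 -0.025 -0.958]
 [-0.743  0.626 -0.238]]
[-0.772 -0.59   2.113  0.695  1.371  0.665]
scene small_loop 0.62 [ 556.225 -119.078  179.581] px [376. 282.]
scene small_center 0.88 [ 557.865 -118.659   69.441] px [370. 323.]
scene large_mouth 0.97 [ 554.079 -126.526   74.058] px [372. 325.]
scene large_loop 0.62 [ 562.439 -150.97   173.756] px [392. 294.]
scene salt 0.46 [740.351 147.917   8.033] px [342. 230.]
scene kitchen_timer 0.59 [651.717  23.805   2.11 ] px [351. 278.]
top small_loop 0.73 [ 555.457 -124.594  179.686] px [415. 240.]
top small_bottom 0.78 [ 562.912 -139.993   62.579] px [413. 240.]
top large_mouth 0.76 [ 548.653 -128.602   70.343] px [408. 247.]
top large_loop 0.62 [ 561.123 -152.914  177.499] px [429. 237.]
top salt 0.65 [738.07  145.293   3.868] px [286. 170.]
top jar 0.69 [729.63  308.363   6.743] px [217. 174.]
top kitchen_timer 0.72 [649.371  23.451  -0.388] px [338. 206.]
```

View pics/fin.png

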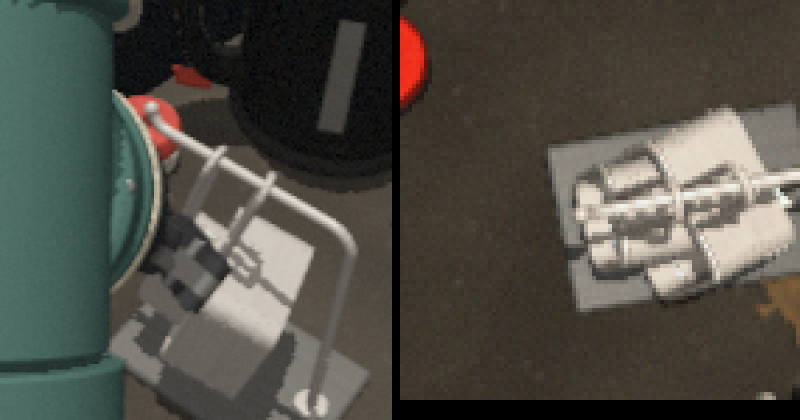

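The last view shows both loops on the bar, large at crop (268,180) and small at (215,155), with the small cup's bottom inside the large mouth. I'll back off, let them settle and re-measure.

Request:
servo_tool(
  increments=[
    {"x": -20, "y": 0, "z": 0, "wx": 0, "wy": 0, "wz": 0, "jaw": 0.13},
    {"x": 0, "y": 0, "z": 0, "wx": 0, "wy": 0, "wz": 0, "jaw": 0.13},
    {"x": 0, "y": 0, "z": 0, "wx": 0, "wy": 0, "wz": 0, "jaw": 0.13},
    {"x": 0, "y": 0, "z": 0, "wx": 0, "wy": 0, "wz": 0, "jaw": 0.13},
    {"x": 0, "y": 0, "z": 0, "wx": 0, "wy": 0, "wz": 0, "jaw": 0.13},
  ],
)

```text
clock: 43.35
tool_pos: [445.0, -160.4, 266.3]
eef_rot: [1.598, 0.915, -0.497]
force: [0.0, -0.1, 0.7]
finger_gap: 11.3
```

Request:
servo_tool(
  increments=[
    {"x": 0, "y": 0, "z": 0, "wx": 0, "wy": 0, "wz": 0, "jaw": 0.13},
    {"x": 0, "y": 0, "z": 0, "wx": 0, "wy": 0, "wz": 0, "jaw": 0.13},
    {"x": 0, "y": 0, "z": 0, "wx": 0, "wy": 0, "wz": 0, "jaw": 0.13},
    {"x": 0, "y": 0, "z": 0, "wx": 0, "wy": 0, "wz": 0, "jaw": 0.13},
    {"x": 0, "y": 0, "z": 0, "wx": 0, "wy": 0, "wz": 0, "jaw": 0.13},
  ],
)

```text
clock: 43.85
tool_pos: [444.8, -160.6, 266.9]
eef_rot: [1.598, 0.914, -0.497]
force: [0.1, -0.0, -0.1]
finger_gap: 11.4
```

```bash
python3 - <<'E'
from h import *
a=cv2.imread("pics/f_top.png")[190:290,345:445].astype(int)
for i in range(2):
  c,im=shot("top","g_top"); marks("top",c,["small_loop","small_bottom","small_center","large_mouth","large_loop"])
print("pixel change vs 1 s ago",abs(im[190:290,345:445,::-1].astype(int)-a).mean())
marks("top",c,["jar"]); c,im=shot("scene"); marks("scene",c,["small_center","large_mouth","small_loop","large_loop"])
print(monitor.sense()["clock"],monitor.sense()["force"])
E
```

```text
top small_loop 0.79 [ 555.579 -124.042  177.098] px [414. 240.]
top small_bottom 0.58 [ 563.114 -138.124   64.038] px [412. 240.]
top small_center 0.59 [ 556.671 -117.617   67.212] px [403. 243.]
top large_mouth 0.58 [ 547.976 -130.684   69.744] px [409. 247.]
top large_loop 0.86 [ 563.548 -154.655  178.27 ] px [429. 236.]
top small_loop 0.65 [ 555.29  -122.217  176.005] px [413. 241.]
top small_bottom 0.56 [ 561.955 -137.826   64.75 ] px [412. 241.]
top small_center 0.78 [ 558.555 -117.766   68.671] px [403. 242.]
top large_mouth 0.62 [ 548.661 -127.827   71.563] px [408. 247.]
top large_loop 0.94 [ 561.135 -155.03   178.262] px [430. 237.]
pixel change vs 1 s ago 2.6395333333333335
top jar 0.74 [653.734  25.415   4.129] px [337. 204.]
scene small_center 0.62 [ 559.831 -117.907   70.599] px [371. 321.]
scene large_mouth 0.86 [ 552.594 -126.959   76.324] px [372. 325.]
scene small_loop 0.87 [ 557.207 -118.256  179.781] px [376. 281.]
scene large_loop 0.68 [ 558.899 -152.419  174.289] px [392. 295.]
44.75 [-0.967 -0.854  0.252]
```

```bash
python3 -c "
from plant import robot; print(robot.finish_job())"
```

```text
the job is handed in; nothing more can be done
None
```

Both cups are hanging on the hook, and I handed the job in at about 45 s of the 72 s allowed. I hung the large cup first, mouth outward, and let go of it. I then stood the small cup up on the worktop, took it by the handle, and hung it in front with its bottom inside the large cup's mouth.

**What the last checks showed:**
- **Hanging:** in the last picture both handle loops are on the bar, about 30 mm apart.
- **Nesting:** the small cup's bottom measures roughly 10–16 mm inside the large mouth, short of the nominal 20 mm. I left it rather than risk pushing it in further.
- **Settling:** positions measured about 2 s apart agreed within a few mm. The picture difference over that time was small but not zero (mean 2.6), so I can't rule out slight movement.
- **Forces:** the gripper was clear, with no contact force beyond sensor noise.
- **Bystanders:** the salt shaker, spice jar and kitchen timer all measured where they started, within network accuracy.

**What disagreed:**
- **Large cup's position:** the large cup hangs turned sideways by roughly 10–15°. Its mouth centre also measured about 13 mm to one side of the small cup's bottom, so the small cup probably touches one wall.
- **Late jar detection:** one late detection of the jar landed on the timer, which I took as a false report because the one about 2 s earlier was correct.

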